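# Lever up an iron plate and shim it

### The arm

A 7-joint arm with a two-finger parallel gripper is mounted at the origin on the work surface. World frame = base frame: x ahead of the robot, y to its left, z up, the work surface at z = 0. Lengths are in mm, angles in rad, forces in N, time in s.
With the tool pointing down it reaches from about 425 to 950 mm from the base axis. Payload 16.7 kg.
Tool frame: the origin (TCP) lies between the finger pads; the fingertips stand 25 mm ahead of it and the grasp point (between the pads) lies 6 mm ahead of it; z points along the fingers, y is the line along which they close (so a half turn about z gives the same grasp; the last joint's range is limited). The gripper opens to 94 mm and grips with 3 to 60 N. Pads are 16 mm wide; open, the fingers measure 119 mm over their backs; the gripper's body (75 mm by 177 mm) begins 78 mm behind the grasp point.
Start: joints at [1.171, 0.426, 0.074, 1.606, -0.034, 1.111, -0.067], TCP at [166.837, -654.019, 230.467] pointing down, gripper open.
Joint ranges: [-2.85, 2.85], [-0.5, 2.14], [-1.23, 1.37], [0.21, 2.46], [-1.02, 4.16], [0.16, 2.05], [-2.73, 2.73]. Speed limits (rad/s): [1.89, 1.89, 2.39, 2.39, 3.01, 3.01, 3.01].

### API

Orientations are given as a 3x3 rotation matrix whose columns are the frame's x, y, z axes.
In Python, from bench import status, viewer, job gives the robot as it stands.
- The arm moves only by the tool servo_tool, never from a script. Its argument "commands" is a list of rows, each an object of numbers: "wx", "wy", "wz": the turn, a rotation vector about the world's x, y, z in degrees; "tx", "ty", "tz": the shift along the world's x, y, z in cm; "claw": the opening, from 0 (shut) to 1 (fully open). In form: [{"wx": .., "wy": .., "wz": .., "tx": .., "ty": .., "tz": .., "claw": ..}, ...]. A call has 1 to 10 rows; each row shifts and turns the commanded pose from where the row before left it; what a row does not reach is not made up. A row lasts 1/12 s, in which the tool goes at most 41.7 mm and 7.16 degrees, less where a joint would pass 70% of its speed; a pose out of reach is approached as far as the arm can. A call with a gripper value outside its range is refused whole. The fingers move at their own pace and stop on an object; "squeeze" is the grip in N (left out, the last holds). Time passes only in rows, so rows that do not move let the fingers close. It gives the time, the measured TCP pose, the force, the opening and the grip force at its end, in the units of the state.
- status.get_obs(): the state, without advancing time (a new reading comes with each control period).
- viewer.get_image(name): name is "scene" or "top" or "wrist"; returns a dict with "image" (400x640x3 uint8, red, green, blue), "mtx" (3x3 intrinsics, pixels), "view" (4x4, takes a point from world to camera coordinates). Camera axes: x right, y up, looking along -z (the intrinsics and any distortion apply to the point x, -y, -z); pixel columns grow to the right and rows downward; lengths in mm; the calibration is good to about 2 mm. A picture is of the moment at which its call begins. There is no depth.
- job.close_job(): hands the job in; it is judged then, once.
The state is a dict: "time": time; "q": joint angles; "qd": joint speeds; "tau": joint torques, N m; "tool_pos": TCP position; "tcp_rot": TCP orientation; "ft_force": force on the tool from outside, world axes, zero at the start; "ft_torque": the same for the moment, N m; "finger_gap": finger opening in mm; "grasp_force": force on a finger pad.
Only numpy, scipy, OpenCV 4.12 (cv2) and the standard library are available. Lean on these libraries where they do the work, as an engineer would, in place of code of your own. Each camera call takes 0.05 s, during which the arm holds its last target. There are 200 camera calls.

### The job

Raise the front edge of the heavy iron plate with the pry bar, levering over the fulcrum block, and tuck the bar's handle end sideways beneath the keeper's tongue so that it stays down. With the plate held up, slide the shim squarely under its front rail, fully home until you feel the grip block press against the plate's front edge, without ramming it. Then free the bar, let the plate down gently so that its rail rests on the shim, and lay the bar flat on the table or the board, clear of the plate; do not lift the plate with the fingers, let it drop or shove it out of place, and leave the amber jar alone.

Things in the scene. Friction and masses are not known exactly. Their poses are not given: they have to be found in the camera images.
- board: Fixed light-wood board, 460 x 220 x 18 mm, on the table. Origin on its underside, top 18 mm above. It spans x -225 to +235, y -110 to +110 mm. +x runs from the keeper end past the fulcrum to the plate and the end fence (22 mm high, near face at x = +206 mm), z up. The fulcrum and keeper are fixed to it.
- fulcrum_top (a point): Middle of the top line of the fulcrum block (24 mm long, 50 mm wide, with a steel half-round of radius 8 mm on top running along the board's y). This point is at (0, -47) mm on the board and 26 mm above the board's top. Axes as the board's.
- keeper_edge (a point): Keeper: wooden post with a steel tongue sticking out sideways to the board's +y, both 30 mm long along x; tongue 6 mm thick. This point: middle of the tongue's free edge, on its underside, at (-135, -47) mm on the board, 35 mm above its top. The space beneath the tongue runs from here 36 mm toward the board's -y, to the post (45 mm high). Axes as the board's.
- plate: Heavy dark cast-iron plate, about 3 kg (varies), loose on the board, 2 to 8 mm short of the fence. Slab 150 (x) x 170 (y) x 26 mm on two foot rails 16 mm high, 150 mm wide: front rail x -49 to -33, back rail x +50 to +66 mm. Origin mid-underside of the rails; x as the board's. Its front edge (x = -75) faces the fulcrum and overhangs the front rail by 26 mm, gap 16 mm. It pivots on the back rail.
- plate_lip (a point): Middle of the lower front edge of the plate's slab, at (-75, 0, 16) mm from the plate's origin.
- bar_grip (a point): Grip point of the steel pry bar, mid-thickness of its handle, 150 mm from the blade tip, 70 mm from the handle end. Bar 220 x 22 mm, 0.42 kg, flat underneath; handle 140 mm long, 12 mm thick, then an 80 mm blade 5 mm thick, undersides flush. +x toward the blade tip, z up as it lies; underside 6 mm below this point. Centre of mass about 20 mm toward the tip.
- bar_tip (a point): Middle of the bar's blade tip, at mid-thickness of the blade (underside 2.5 mm below). Axes as the bar's.
- bar: The pry bar; origin at the middle of its length, on its underside. x toward the blade tip, z up as it lies.
- shim: The shim, origin mid-underside: steel strip 74 x 30 x 8 mm with an upright light-wood grip block (22 x 30 mm, top 48 mm above the underside) on its rear end, 52 mm of bare strip ahead of it. x toward the bare nose, z up. 0.16 kg. Fully home, the block's front face bears on the plate's front edge and the nose stands past the front rail.
- shim_grip (a point): Centre of the shim's grip block, 28 mm above the strip's underside, 26 mm behind the shim's origin. Axes as the shim's.
- shim_nose (a point): Middle of the front end of the shim's strip, at half its thickness (4 mm above the underside), 63 mm ahead of the grip block's centre. Axes as the shim's.
- fulcrum: The fulcrum block; origin in the middle of its underside, on the board's top.
- keeper: The keeper; origin on the board's top, straight below the middle of the tongue's free edge.
- jar: Small open amber glass jar, 48 mm wide and 50 mm high, standing on the board near the keeper end; origin in the middle of its underside. Leave it alone.
Mind the look-alikes: they are no part of the job. There is more than one size of the plate; the one meant has the size given above.

How it is judged (in metres and radians):
On the way, in this order (a step that is already met when the one before it is completed fails the run):
1. the plate's front edge is levered up at least 13 mm by the bar bearing on the fulcrum (height (world z) of plate_lip above 0.047 m and contact force between bar and plate above 3 N and contact force between bar and fulcrum above 3 N), for 0.2 s.
2. with the bar's handle end under the keeper's tongue and bearing up against it, the robot lets go of the bar and the plate stays up (height (world z) of plate_lip above 0.047 m and contact force between bar and keeper above 1 N and contact force between the fingers and bar below 0.1 N), for 0.2 s.
3. with the plate still levered up, the shim is under the front rail and pressed home, its grip block bearing on the plate's front edge (x of shim_nose in the frame of plate between -0.033 and -0.01 m and y of shim_nose in the frame of plate between -0.065 and 0.065 m and angle between the x axis of shim and the x axis of plate, either way round below 0.25 rad and z of shim_nose in the frame of plate below 0.01 m and height (world z) of plate_lip above 0.047 m and contact force between shim and plate above 2 N), for 0.1 s.
At the end, for the whole second after the job is handed in: The shim reaches right across under the front rail (nose 0 to 23 mm past it, within 65 mm of the middle line, square within 0.25 rad) and carries the plate, whose front lower edge is 41 to 50 mm above the table, at rest; the bar lies flat (within 0.12 rad), at rest, clear of the plate (x of shim_nose in the frame of plate between -0.033 and -0.01 m and y of shim_nose in the frame of plate between -0.065 and 0.065 m and angle between the x axis of shim and the x axis of plate, either way round below 0.25 rad and z of shim_nose in the frame of plate below 0.01 m and contact force between shim and plate above 3 N and height (world z) of plate_lip between 0.041 and 0.05 m and linear speed of plate below 0.01 m/s and contact force between bar and plate below 0.1 N and angle between bar's own z axis and vertical below 0.12 rad and linear speed of bar below 0.02 m/s and (x of bar_tip in the frame of plate below -0.08 m or x of bar_tip in the frame of plate above 0.08 m or y of bar_tip in the frame of plate below -0.09 m or y of bar_tip in the frame of plate above 0.09 m)); the robot touches nothing.
It fails at once if the shim is rammed against the raised plate with more than 30 N (height (world z) of plate_lip above 0.049 m and contact force between shim and plate above 30 N).
It fails at once if the fingers push or lift the plate with more than 12 N (contact force between the fingers and plate above 12 N).
It fails at once if the plate is dropped (faster than 0.25 m/s) (linear speed of plate above 0.25 m/s).
It fails at once if the plate is shoved more than 25 mm from its place (distance of plate from where it was at the start of the episode above 0.025 m).
It fails at once if the jar is moved more than 30 mm (distance of jar from where it was at the start of the episode above 0.03 m).
It also fails if it takes over 72 s, if anything falls off the work surface, if the arm or the gripper's body presses on something with over 40 N, if the wrist force passes 120 N, or if a joint passes its speed limit or range.

## Working session

There is one attempt and no reset: what is moved stays moved. The work goes in short steps, Python scripts to look and compute and a tool call to move; the robot and the scene stay as the last step left them, time stands still between calls to the robot, and variables do not carry over. Pictures are saved under pics/ and viewed, at most 10 in all, crops included, and the job is handed in when it is done.

Besides the shell and the picture viewer there is one more tool, called by a JSON object that holds its "op" and its "data", one argument or row to a line. servo_tool: Moves the arm, as the interface text tells. Its arguments: {"type":"object","properties":{"commands":{"type":"array"},"squeeze":{"type":"number"}},"required":["commands"]}

```bash
ls; mkdir -p pics; python3 - <<'E'
from bench import status, viewer
import cv2,pickle
o=status.get_obs(); print(o)
for n in ("scene","top"):
    r=viewer.get_image(n); pickle.dump(r,open(f"{n}0.pkl","wb")); cv2.imwrite(f"pics/{n}0.png",r["image"][...,::-1]); print(n,r["mtx"],r["view"],r.keys())
E
```

```text
pics
{'time': 0.0, 'q': array([ 1.17149473,  0.42672267,  0.07382291,  1.60658905, -0.03410326,
        1.11077683, -0.06707267]), 'qd': array([-0.00018774,  0.00013631,  0.00192076,  0.00089003,  0.00048675,
        0.00038154, -0.00134724]), 'tau': array([-1.61233056e-03, -9.35819507e+01,  3.66620466e+00, -4.54187572e+01,
       -4.88533883e-02,  2.04005098e-02,  1.48720678e-04]), 'tool_pos': array([ 166.76259695, -653.67186089,  229.78890141]), 'tcp_rot': array([[ 9.68956471e-01,  2.47231093e-01, -3.79382804e-04],
       [ 2.47231372e-01, -9.68955758e-01,  1.17787207e-03],
       [-7.63985522e-05, -1.23510210e-03, -9.99999234e-01]]), 'ft_force': array([ 0.35987824, -0.14389767,  0.17144082]), 'ft_torque': array([0.04148715, 0.03778076, 0.00083514]), 'grasp_force': 0.0, 'finger_gap': 94.53545855324545}
scene [[394.26264085   0.         309.4374555 ]
 [  0.         394.26264085 199.45401112]
 [  0.           0.           1.        ]] [[-6.82759849e-01  7.30634698e-01  3.45350875e-03  3.32902933e+02]
 [-4.60105716e-01 -4.33619432e-01  7.74775398e-01  2.13894897e+02]
 [ 5.67575297e-01  5.27396555e-01  6.32227139e-01 -1.53433252e+03]
 [ 0.00000000e+00  0.00000000e+00  0.00000000e+00  1.00000000e+00]] dict_keys(['image', 'mtx', 'view'])
top [[371.21071215   0.         324.38006671]
 [  0.         371.21071215 194.69020776]
 [  0.           0.           1.        ]] [[-2.63136011e-02 -9.99646478e-01  3.80976993e-03  7.57013179e+01]
 [ 9.90085196e-01 -2.55354998e-02  1.38127631e-01 -5.45598518e+02]
 [-1.37981516e-01  7.40663220e-03  9.90407110e-01 -9.49602579e+02]
 [ 0.00000000e+00  0.00000000e+00  0.00000000e+00  1.00000000e+00]] dict_keys(['image', 'mtx', 'view'])
```

View pics/top0.png

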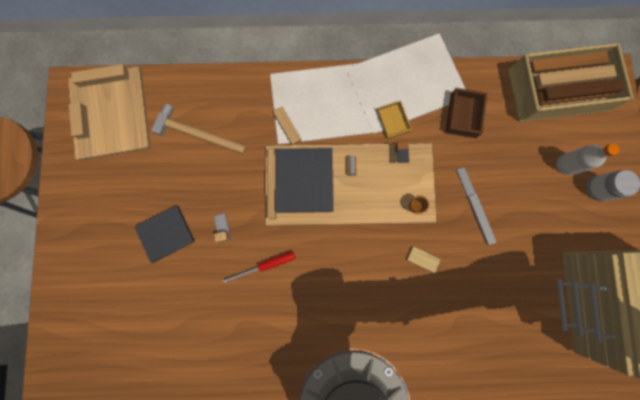

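View pics/scene0.png

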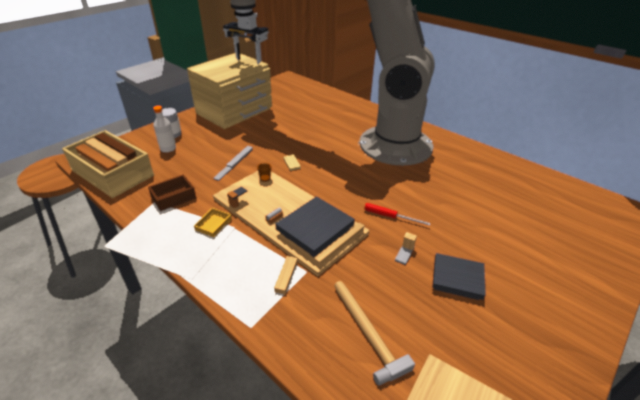

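The top view shows the board at (265–435, 143–224). Its fence is at the left end (270,183), so board +x runs along world +y. The other things in it:
- **Plates:** one on the board at (304,180). The smaller one at (164,234) is a look-alike.
- **Fulcrum and keeper:** fulcrum at (351,165), keeper at (402,152).
- **Jar:** (418,205).
- **Bar:** (476,205).
- **Shim:** (221,228), with its block at the bottom. The block at (423,259), the hammer and the screwdriver are distractors.

```bash
cat > h.py <<'E'
import numpy as np, cv2, pickle
from bench import status, viewer
def grab(n,tag):
    r=viewer.get_image(n); pickle.dump(r,open(f"{tag}.pkl","wb")); return r
def proj(r,P):
    P=np.atleast_2d(P); c=(r["view"]@np.c_[P,np.ones(len(P))].T)[:3]; c=np.array([c[0],-c[1],-c[2]])
    u=r["mtx"]@c; return (u[:2]/u[2]).T
def ray(r,uv,z):
    uv=np.atleast_2d(uv).astype(float); d=np.linalg.inv(r["mtx"])@np.c_[uv,np.ones(len(uv))].T
    d=np.array([d[0],-d[1],-d[2]]); R=r["view"][:3,:3]; t=r["view"][:3,3]; C=-R.T@t; D=(R.T@d).T
    s=(z-C[2])/D[:,2]; return C+D*s[:,None]
def crop(r,box,k,f):
    x0,y0,x1,y1=box; im=cv2.resize(r["image"][y0:y1,x0:x1],None,fx=k,fy=k,interpolation=cv2.INTER_CUBIC)[...,::-1]; cv2.imwrite(f"pics/{f}.png",im)
E
python3 - <<'E'
from h import *
r=pickle.load(open("top0.pkl","rb")); im=r["image"]
crop(r,(260,135,500,250),3.3,"c1")
hsv=cv2.cvtColor(im,cv2.COLOR_RGB2HSV)
for p in [(476,200),(490,238),(464,175),(350,230),(350,200),(300,180),(221,222),(220,237),(351,165),(402,155)]: print(p,hsv[p[1],p[0]])
C=-r["view"][:3,:3].T@r["view"][:3,3];print(C)
print(ray(r,[(461,169),(492,243)],6),ray(r,[(221,218),(220,237)],8))
w=grab("wrist","w0"); cv2.imwrite("pics/w0.png",w["image"][...,::-1])
print(w["mtx"]); V=w["view"]; print(-V[:3,:3].T@V[:3,3], V[:3,:3])
E
```

```text
(476, 200) [ 11  13 153]
(490, 238) [ 15  13 156]
(464, 175) [ 17  12 145]
(350, 230) [ 13 161 138]
(350, 200) [ 17 122 192]
(300, 180) [105   7  72]
(221, 222) [ 15  14 144]
(220, 237) [ 17 122 188]
(351, 165) [ 15  12 130]
(402, 155) [105   7  70]
[ 411.15338655   68.77578197 1015.56697252]
[[ 614.02366205 -319.90332359    6.        ]
 [ 408.39424295 -388.01125883    6.        ]] [[494.9089538  343.39225992   8.        ]
 [443.69735884 345.46318132   8.        ]]
[[335.27354265   0.         317.25967752]
 [  0.         335.27354265 200.59011321]
 [  0.           0.           1.        ]]
[ 230.34172763 -637.55031424  383.64188617] [[ 0.24684988 -0.96905152 -0.00206899]
 [ 0.94382106  0.24090579 -0.2261995 ]
 [ 0.21969741  0.05388456  0.9740788 ]]
```

View pics/c1.png

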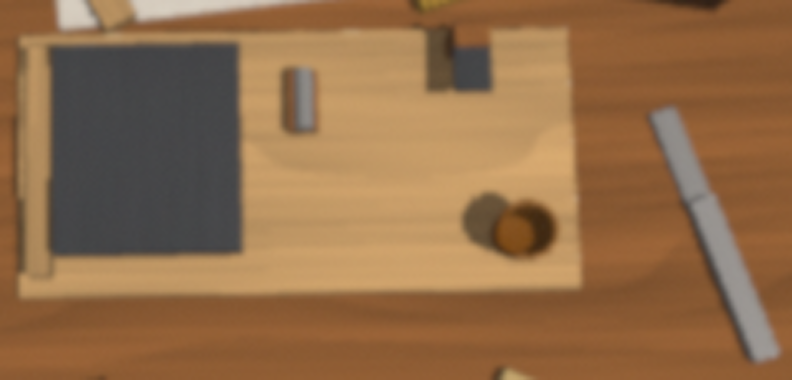

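Enlarged crop: the bar's thin blade is at the top (662,110)–(695,200) and its handle runs down to (763,357). The plate (50–240, 43–255) is the large one beside the fence. The fulcrum is at (300,99), the keeper tongue is dark at (472,70) with its post just above it, and the jar is at (523,230).

```bash
cat > m.py <<'E'
from h import *
def comp(m,seed,k=9):
    n,l,s,c=cv2.connectedComponentsWithStats(m.astype(np.uint8)); y,x=seed[1],seed[0]
    w=l[y-k:y+k+1,x-k:x+k+1].ravel(); w=w[w>0]; i=np.bincount(w).argmax(); return l==i
def rect(r,m,z):
    ys,xs=np.nonzero(m); ct=cv2.findContours(m.astype(np.uint8),cv2.RETR_EXTERNAL,cv2.CHAIN_APPROX_NONE)[0]
    ct=max(ct,key=len)[:,0,:]; P=ray(r,ct,z)[:,:2].astype(np.float32); return cv2.minAreaRect(P), ray(r,[(xs.mean(),ys.mean())],z)[0]
E
python3 - <<'E'
from m import *
r=pickle.load(open("top0.pkl","rb")); im=r["image"]; hsv=cv2.cvtColor(im,cv2.COLOR_RGB2HSV).astype(int)
H,S,V=hsv[...,0],hsv[...,1],hsv[...,2]
wood=(H>10)&(H<25)&(S<140)&(S>60)&(V>150)
dark=(V<90)&(S<40); steel=(S<40)&(V>100)&(V<200)
for n,m,s,z in [("board",wood,(350,210),18),("plate",dark,(300,180),60),("bar",steel,(476,205),8),("strip",steel,(221,220),8),("block",wood,(220,237),48),("fulc",steel,(351,165),44),("tongue",dark,(402,155),59)]:
    q,c=rect(r,comp(m,s),z); print(n,np.round(q[0],1),np.round(q[1],1),round(q[2],2),np.round(c,1))
    if n in("board","bar"):print(np.round(cv2.boxPoints(q),1))
E
```

```text
board [590.9  -9.8] [459.9 243.4] 89.32 [569.7 -51.9  18. ]
[[ 466.5 -238.3]
 [ 709.9 -241.2]
 [ 715.3  218.6]
 [ 471.9  221.5]]
plate [585.7 114.5] [144.9 164.3] 89.52 [584.4 115.2  60. ]
bar [ 511.9 -352. ] [217.5  23.2] 18.75 [ 508.9 -352.8    8. ]
[[ 405.2 -375.9]
 [ 412.7 -397.9]
 [ 618.7 -328. ]
 [ 611.2 -306. ]]
strip [482.2 343.2] [46.3 27.9] 12.01 [483.4 343.2   8. ]
block [443.8 335.2] [21.7 30.9] 7.96 [443.4 334.7  48. ]
fulc [626.2 -13.1] [ 8.  46.5] 87.95 [625.5 -13.1  44. ]
tongue [ 643.7 -147.5] [23.8 30.3] 86.92 [ 643.8 -147.4   59. ]
```

{"op": "servo_tool", "data": {
  "commands": [
    {"tx": 2.8,"ty": 2.6},
    {"tx": 2.8,"ty": 2.6},
    {"tx": 2.8,"ty": 2.6},
    {"tx": 2.8,"ty": 2.6},
    {"tx": 2.8,"ty": 2.6},
    {"tx": 2.8,"ty": 2.6,"wz": 2.2},
    {"tx": 2.8,"ty": 2.6,"wz": 2.2,"claw": 0.6},
    {"tx": 2.8,"ty": 2.6},
    {"tx": 2.8,"ty": 2.7},
    {"tx": 2.8,"ty": 2.7}
  ],
  "squeeze": 50
}}

```text
invalid input
```

{"op": "servo_tool", "data": {
  "commands": [
    {"tx": 2.7,"ty": 2.6,"tz": -2},
    {"tz": -2},
    {}
  ]
}}

```text
invalid input
```

```bash
python3 - <<'E'
from m import *
o=status.get_obs(); print(o["time"],o["tool_pos"],o["tcp_rot"],o["q"],o["finger_gap"])
r=grab("wrist","w1"); cv2.imwrite("pics/w1.png",r["image"][...,::-1])
E
```

```text
0.15 [ 166.72460944 -653.7542441   229.92041289] [[ 9.68984722e-01  2.47120433e-01 -3.15616443e-04]
 [ 2.47120624e-01 -9.68984262e-01  9.47213722e-04]
 [-7.17515005e-05 -9.95830957e-04 -9.99999502e-01]] [ 1.17151804  0.42659974  0.07390634  1.60648251 -0.03411586  1.11076961
 -0.06708534] 93.97932845770848
```

View pics/w1.png

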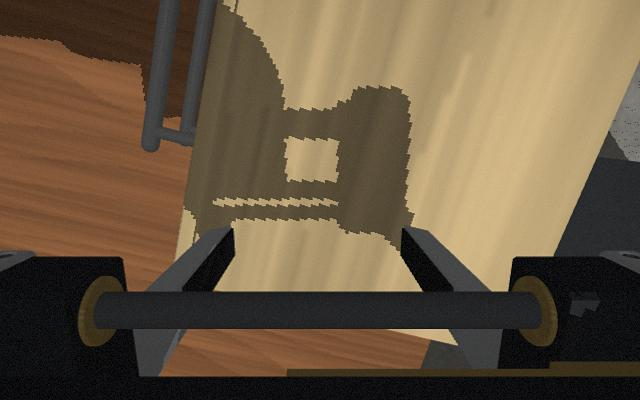

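The rows need every key. The wrist view shows the fingers over a crate, with its rails at (175,70), so I will climb a little first.

{"op": "servo_tool", "data": {
  "commands": [
    {"wx": 0,"wy": 0,"wz": 0,"tx": 1,"ty": 1,"tz": 3,"claw": 1},
    {"wx": 0,"wy": 0,"wz": 0,"tx": 2.8,"ty": 2.6,"tz": 1,"claw": 1},
    {"wx": 0,"wy": 0,"wz": 0,"tx": 2.8,"ty": 2.6,"tz": 0,"claw": 1},
    {"wx": 0,"wy": 0,"wz": 0,"tx": 2.8,"ty": 2.6,"tz": 0,"claw": 1},
    {"wx": 0,"wy": 0,"wz": 0,"tx": 2.8,"ty": 2.6,"tz": 0,"claw": 0.6},
    {"wx": 0,"wy": 0,"wz": 0,"tx": 2.8,"ty": 2.6,"tz": 0,"claw": 0.6},
    {"wx": 0,"wy": 0,"wz": 2.2,"tx": 2.8,"ty": 2.6,"tz": 0,"claw": 0.6},
    {"wx": 0,"wy": 0,"wz": 2.2,"tx": 2.8,"ty": 2.6,"tz": 0,"claw": 0.6},
    {"wx": 0,"wy": 0,"wz": 0,"tx": 2.8,"ty": 2.6,"tz": 0,"claw": 0.6},
    {"wx": 0,"wy": 0,"wz": 0,"tx": 2.8,"ty": 2.6,"tz": 0,"claw": 0.6}
  ],
  "squeeze": 50
}}

```text
time: 1.03
tool_pos: [429.9, -408.5, 270.5]
tcp_rot: [[0.947, 0.321, 0.0], [0.321, -0.947, -0.0], [0.0, 0.0, -1.0]]
ft_force: [0.5, -1.3, 0.9]
finger_gap: 58.1
grasp_force: 0.0
```

{"op": "servo_tool", "data": {
  "commands": [
    {"wx": 0,"wy": 0,"wz": 0,"tx": 2.8,"ty": 2.6,"tz": -2,"claw": 0.6},
    {"wx": 0,"wy": 0,"wz": 0,"tx": 1.7,"ty": 1.9,"tz": -3,"claw": 0.6},
    {"wx": 0,"wy": 0,"wz": 0,"tx": 0,"ty": 0,"tz": -3,"claw": 0.6},
    {"wx": 0,"wy": 0,"wz": 0,"tx": 0,"ty": 0,"tz": -2,"claw": 0.6},
    {"wx": 0,"wy": 0,"wz": 0,"tx": 0,"ty": 0,"tz": 0,"claw": 0.6}
  ]
}}

```text
time: 1.45
tool_pos: [471.3, -364.1, 167.0]
tcp_rot: [[0.947, 0.322, -0.005], [0.322, -0.947, 0.004], [-0.004, -0.005, -1.0]]
ft_force: [-0.7, -0.2, -0.6]
finger_gap: 56.0
grasp_force: 0.0
```

```bash
python3 - <<'E'
from m import *
o=status.get_obs(); print(o["time"],o["tool_pos"],o["tcp_rot"][:,0],o["q"],o["finger_gap"])
r=grab("wrist","w1"); cv2.imwrite("pics/w1.png",r["image"][...,::-1])
hsv=cv2.cvtColor(r["image"],cv2.COLOR_RGB2HSV).astype(int);S=hsv[...,1];V=hsv[...,2]
m=(S<45)&(V>90)&(V<215)
u=proj(r,[(474,-365,12),(512,-352,12),(590,-325,5)]);print(u)
s=u[2].astype(int); c=comp(m,s,5); q,_=rect(r,c,5); print(q)
print(hsv[s[1],s[0]])
E
```

```text
1.45 [ 471.33584114 -364.13316001  167.00416835] [ 0.94674816  0.3219536  -0.00371601] [ 0.65033443  0.36932584 -0.1256193   1.83819389  0.05534776  0.94366964
 -0.74268626] 55.9739830642951
[[320.27081148 191.35760454]
 [320.26410568 148.21359425]
 [319.88552818  52.47031168]]
((511.80230712890625, -353.4089660644531), (221.5777130126953, 22.598316192626953), 17.99560546875)
[45  5 97]
```

View pics/w1.png

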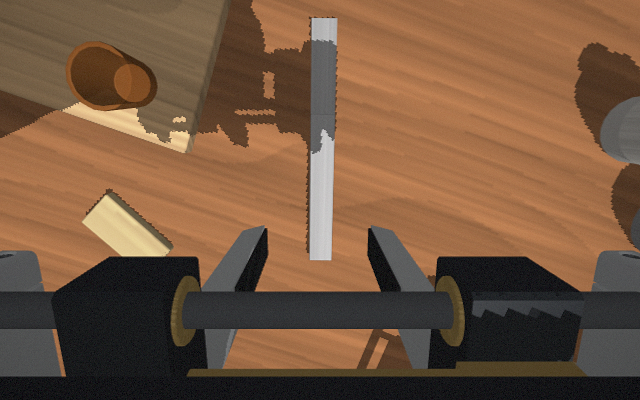

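The wrist view shows the bar midway between the fingers, running from (322,17) at the blade to (320,260) at the handle. Going down to grip it.

{"op": "servo_tool", "data": {
  "commands": [
    {"wx": 0,"wy": 0,"wz": 0,"tx": 0.25,"ty": -0.16,"tz": -4,"claw": 0.6},
    {"wx": 0,"wy": 0,"wz": 0,"tx": 0,"ty": 0,"tz": -4,"claw": 0.6},
    {"wx": 0,"wy": 0,"wz": 0,"tx": 0,"ty": 0,"tz": -3,"claw": 0.6},
    {"wx": 0,"wy": 0,"wz": 0,"tx": 0,"ty": 0,"tz": -2,"claw": 0.5},
    {"wx": 0,"wy": 0,"wz": 0,"tx": 0,"ty": 0,"tz": -1,"claw": 0.4},
    {"wx": 0,"wy": 0,"wz": 0,"tx": 0,"ty": 0,"tz": 0,"claw": 0.4},
    {"wx": 0,"wy": 0,"wz": 0,"tx": 0,"ty": 0,"tz": 0,"claw": 0.1},
    {"wx": 0,"wy": 0,"wz": 0,"tx": 0,"ty": 0,"tz": 0,"claw": 0},
    {"wx": 0,"wy": 0,"wz": 0,"tx": 0,"ty": 0,"tz": 0,"claw": 0},
    {"wx": 0,"wy": 0,"wz": 0,"tx": 0,"ty": 0,"tz": 0,"claw": 0}
  ],
  "squeeze": 55
}}

```text
time: 2.33
tool_pos: [476.2, -367.9, 33.0]
tcp_rot: [[0.947, 0.321, 0.002], [0.321, -0.947, -0.001], [0.001, 0.002, -1.0]]
ft_force: [-2.6, 3.8, 10.7]
finger_gap: 20.7
grasp_force: 55.0
```

{"op": "servo_tool", "data": {
  "commands": [
    {"wx": 0,"wy": 0,"wz": 0,"tx": 0,"ty": 0,"tz": 0,"claw": 0},
    {"wx": 0,"wy": 0,"wz": 0,"tx": 0,"ty": 0,"tz": 0,"claw": 0}
  ]
}}

```text
time: 2.5
tool_pos: [476.1, -367.9, 33.0]
tcp_rot: [[0.947, 0.321, 0.002], [0.321, -0.947, -0.001], [0.001, 0.002, -1.0]]
ft_force: [-1.8, 3.1, 10.9]
finger_gap: 20.9
grasp_force: 55.0
```

{"op": "servo_tool", "data": {
  "commands": [
    {"wx": 0,"wy": 0,"wz": 0,"tx": 0,"ty": 0,"tz": 1,"claw": 0},
    {"wx": 0,"wy": 0,"wz": 0,"tx": 0,"ty": 0,"tz": 3,"claw": 0},
    {"wx": 0,"wy": 0,"wz": 0,"tx": 0,"ty": 0,"tz": 4,"claw": 0},
    {"wx": 0,"wy": 0,"wz": 0,"tx": 0,"ty": 0,"tz": 4,"claw": 0},
    {"wx": 0,"wy": 0,"wz": 0,"tx": 0,"ty": 0,"tz": 0,"claw": 0},
    {"wx": 0,"wy": 0,"wz": 0,"tx": 0,"ty": 0,"tz": 0,"claw": 0}
  ]
}}

```text
time: 3.0
tool_pos: [476.5, -368.4, 154.6]
tcp_rot: [[0.947, 0.32, 0.005], [0.32, -0.947, -0.003], [0.003, 0.004, -1.0]]
ft_force: [-0.1, -1.2, -6.0]
finger_gap: 20.5
grasp_force: 55.0
```

```bash
python3 - <<'E'
from m import *
o=status.get_obs(); print(o["time"],o["tool_pos"],o["ft_force"],o["tcp_rot"][:,0])
r=grab("wrist","w2"); cv2.imwrite("pics/w2.png",r["image"][...,::-1])
s=grab("scene","s2"); u=proj(s,[o["tool_pos"]])[0].astype(int); print(u)
a=r["image"][:,160:480]; b=cv2.resize(s["image"][u[1]-50:u[1]+50,u[0]-50:u[0]+50],None,fx=4,fy=4,interpolation=cv2.INTER_CUBIC)
cv2.imwrite("pics/w2c.png",np.hstack([a,b])[...,::-1])
E
```

```text
3.0 [ 476.50980906 -368.44472502  154.56590786] [-0.07003744 -1.18667424 -6.00088757] [0.94724526 0.3204931  0.00325515]
[233 120]
```

View pics/w2c.png

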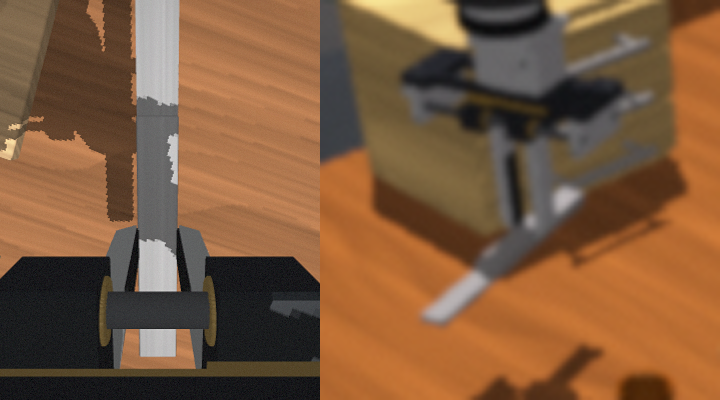

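The view shows a shallow grip: the bar's top sits near the fingertips, because the tool stopped at 33 mm instead of 27. I will set the bar down and regrip deeper.

{"op": "servo_tool", "data": {
  "commands": [
    {"wx": 0,"wy": 0,"wz": 0,"tx": 0,"ty": 0,"tz": -4,"claw": 0},
    {"wx": 0,"wy": 0,"wz": 0,"tx": 0,"ty": 0,"tz": -4,"claw": 0},
    {"wx": 0,"wy": 0,"wz": 0,"tx": 0,"ty": 0,"tz": -3,"claw": 0},
    {"wx": 0,"wy": 0,"wz": 0,"tx": 0,"ty": 0,"tz": -0.7,"claw": 0},
    {"wx": 0,"wy": 0,"wz": 0,"tx": 0,"ty": 0,"tz": -0.3,"claw": 0},
    {"wx": 0,"wy": 0,"wz": 0,"tx": 0,"ty": 0,"tz": 0,"claw": 0}
  ]
}}

```text
time: 3.6
tool_pos: [475.2, -367.3, 30.9]
tcp_rot: [[0.947, 0.321, -0.001], [0.321, -0.947, 0.001], [-0.001, -0.001, -1.0]]
ft_force: [-0.5, -0.1, -4.1]
finger_gap: 22.2
grasp_force: 51.9
```

{"op": "servo_tool", "data": {
  "commands": [
    {"wx": 0,"wy": 0,"wz": 0,"tx": 0,"ty": 0,"tz": 0,"claw": 0.4},
    {"wx": 0,"wy": 0,"wz": 0,"tx": 0,"ty": 0,"tz": 0,"claw": 0.4},
    {"wx": 0,"wy": 0,"wz": 0,"tx": -0.1,"ty": 0,"tz": -0.4,"claw": 0.4},
    {"wx": 0,"wy": 0,"wz": 0,"tx": 0,"ty": 0,"tz": -0.2,"claw": 0.4},
    {"wx": 0,"wy": 0,"wz": 0,"tx": 0,"ty": 0,"tz": 0,"claw": 0.4}
  ]
}}

```text
time: 4.02
tool_pos: [474.4, -367.6, 25.4]
tcp_rot: [[0.947, 0.321, 0.0], [0.321, -0.947, -0.0], [0.0, 0.0, -1.0]]
ft_force: [0.6, 0.0, 1.0]
finger_gap: 37.4
grasp_force: 0.3
```

{"op": "servo_tool", "data": {
  "commands": [
    {"wx": 0,"wy": 0,"wz": 0,"tx": 0,"ty": 0,"tz": 0.15,"claw": 0.4},
    {"wx": 0,"wy": 0,"wz": 0,"tx": 0,"ty": 0,"tz": 0,"claw": 0},
    {"wx": 0,"wy": 0,"wz": 0,"tx": 0,"ty": 0,"tz": 0,"claw": 0},
    {"wx": 0,"wy": 0,"wz": 0,"tx": 0,"ty": 0,"tz": 0,"claw": 0},
    {"wx": 0,"wy": 0,"wz": 0,"tx": 0,"ty": 0,"tz": 0,"claw": 0}
  ]
}}

```text
time: 4.43
tool_pos: [474.5, -367.7, 26.8]
tcp_rot: [[0.947, 0.321, 0.0], [0.321, -0.947, -0.0], [0.0, 0.0, -1.0]]
ft_force: [0.9, -0.6, 2.3]
finger_gap: 21.3
grasp_force: 53.5
```

{"op": "servo_tool", "data": {
  "commands": [
    {"wx": 0,"wy": 0,"wz": 0,"tx": 0,"ty": 0,"tz": 2,"claw": 0},
    {"wx": 0,"wy": 0,"wz": 0,"tx": 0,"ty": 0,"tz": 4,"claw": 0},
    {"wx": 0,"wy": 0,"wz": 0,"tx": 0,"ty": 0,"tz": 4,"claw": 0},
    {"wx": 0,"wy": 0,"wz": 0,"tx": 0,"ty": 0,"tz": 4,"claw": 0},
    {"wx": 0,"wy": 0,"wz": 0,"tx": 0,"ty": 0,"tz": 3,"claw": 0}
  ]
}}

```text
time: 4.85
tool_pos: [474.4, -367.5, 199.6]
tcp_rot: [[0.947, 0.321, 0.001], [0.321, -0.947, -0.001], [0.001, 0.001, -1.0]]
ft_force: [0.7, 0.5, -4.6]
finger_gap: 21.5
grasp_force: 53.6
```

{"op": "servo_tool", "data": {
  "commands": [
    {"wx": 0,"wy": 0,"wz": 6,"tx": 1.3,"ty": 2.4,"tz": 0,"claw": 0},
    {"wx": 0,"wy": 0,"wz": 6,"tx": 1.3,"ty": 2.4,"tz": 0,"claw": 0},
    {"wx": 0,"wy": 0,"wz": 6,"tx": 1.3,"ty": 2.4,"tz": 0,"claw": 0},
    {"wx": 0,"wy": 0,"wz": 6,"tx": 1.3,"ty": 2.4,"tz": 0,"claw": 0},
    {"wx": 0,"wy": 0,"wz": 6,"tx": 1.3,"ty": 2.4,"tz": 0,"claw": 0},
    {"wx": 0,"wy": 0,"wz": 6,"tx": 1.3,"ty": 2.4,"tz": 0,"claw": 0},
    {"wx": 0,"wy": 0,"wz": 6,"tx": 1.3,"ty": 2.4,"tz": 0,"claw": 0},
    {"wx": 0,"wy": 0,"wz": 6,"tx": 1.3,"ty": 2.4,"tz": 0,"claw": 0},
    {"wx": 0,"wy": 0,"wz": 6,"tx": 1.3,"ty": 2.4,"tz": 0,"claw": 0},
    {"wx": 0,"wy": 0,"wz": 6,"tx": 1.3,"ty": 2.4,"tz": 0,"claw": 0}
  ]
}}

```text
time: 5.68
tool_pos: [604.4, -126.2, 196.2]
tcp_rot: [[0.191, 0.982, -0.001], [0.982, -0.191, 0.0], [-0.0, -0.001, -1.0]]
ft_force: [0.2, -0.5, -3.9]
finger_gap: 21.6
grasp_force: 53.6
```

{"op": "servo_tool", "data": {
  "commands": [
    {"wx": 0,"wy": 0,"wz": 6.7,"tx": 0.6,"ty": 0.4,"tz": 0,"claw": 0},
    {"wx": -7,"wy": 0.6,"wz": 0,"tx": 0,"ty": 0,"tz": 0,"claw": 0},
    {"wx": -7,"wy": 0.6,"wz": 0,"tx": 0,"ty": 0,"tz": 0,"claw": 0},
    {"wx": -7,"wy": 0.5,"wz": 0,"tx": 0,"ty": 0,"tz": 0,"claw": 0},
    {"wx": 0,"wy": 0,"wz": 0,"tx": 0,"ty": 0,"tz": 0,"claw": 0},
    {"wx": 0,"wy": 0,"wz": 0,"tx": 0,"ty": 0,"tz": 0,"claw": 0}
  ]
}}

```text
time: 6.18
tool_pos: [610.3, -120.3, 195.6]
tcp_rot: [[0.069, 0.997, -0.029], [0.931, -0.075, -0.358], [-0.359, -0.002, -0.933]]
ft_force: [-0.4, -0.9, -3.3]
finger_gap: 21.2
grasp_force: 53.6
```

```bash
python3 - <<'E'
from m import *
o=status.get_obs(); print(o["time"],o["tool_pos"],o["tcp_rot"],o["q"],o["ft_force"])
R=o["tcp_rot"]; a=R[:,0]; print("yaw",np.degrees(np.arctan2(a[1],a[0])),"pitch",np.degrees(np.arcsin(a[2])))
r=grab("wrist","w3"); cv2.imwrite("pics/w3.png",r["image"][...,::-1])
E
```

```text
6.1833 [ 610.2934846  -120.26477842  195.55343335] [[ 0.06930588  0.99716982 -0.02913835]
 [ 0.93083106 -0.07514579 -0.3576404 ]
 [-0.35881783 -0.0023363  -0.93340468]] [ 0.16064715  0.41486663 -0.34308498  1.77097938  0.5474612   1.13635206
 -0.51126526] [-0.37353186 -0.89015312 -3.34262438]
yaw 85.74184725367442 pitch -21.02761295897198
```

View pics/w3.png

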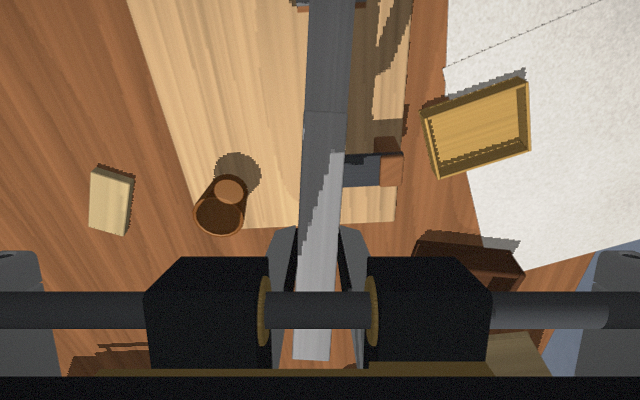

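The view shows the bar between the fingers, slanting a little: centre about (330,0) at the top and (311,350) at the bottom. The tongue is at (362,170) and the jar at (225,200), both well below. I will measure the bar's yaw in the hand, and refine the plate and fulcrum positions from the top picture.

```bash
cat >> m.py <<'E'
def rayplane(r,uv,P,n):
    a=ray(r,uv,0.);b=ray(r,uv,100.);d=b-a; t=((P-a)@n)/(d@n); return a+d*t[:,None]
E
python3 - <<'E'
from m import *
o=status.get_obs(); T=o["tool_pos"];R=o["tcp_rot"]
r=pickle.load(open("w3.pkl","rb")); hsv=cv2.cvtColor(r["image"],cv2.COLOR_RGB2HSV).astype(int)
m=(hsv[...,1]<45)
for row,h in [(30,21.8),(60,21.8),(90,21.8),(130,14.8),(170,14.8),(210,14.8)]:
    x=326
    a=x
    while m[row,a]:a-=1
    b=x
    while m[row,b] and b<400:b+=1
    p=rayplane(r,[(a+.5,row),(b-.5,row)],T+h*R[:,2],R[:,2]); q=(p-T)@R
    print(row,a,b,np.round(q[:,:2],1),q[:,1].mean())
print(proj(r,[(626.5,-13.5,44),(624.6,-148.5,53),(624.6,-148.5,59),(575,-230,18)]))
E
```

```text
30 307 353 [[111.2  -4.8]
 [111.3  16.9]] 6.085800000215056
60 306 351 [[97.7 -5.3]
 [97.7 16.3]] 5.501179887221776
90 304 349 [[83.6 -6.4]
 [83.7 15.7]] 4.643719540759726
130 302 347 [[64.2 -7.2]
 [64.2 14.5]] 3.637486134204587
170 300 379 [[44.3 -8.4]
 [44.4 31.2]] 11.38977302897431
210 298 340 [[23.4 -9.6]
 [23.4 11.8]] 1.0798979618203495
[[329.12841936 -10.69576638]
 [335.73758076 168.84123618]
 [336.03655739 172.1489542 ]
 [293.26686586 220.77252002]]
```

{"op": "servo_tool", "data": {
  "commands": [
    {"wx": 0,"wy": 0,"wz": 3,"tx": 0,"ty": -0.3,"tz": -2,"claw": 0},
    {"wx": 0,"wy": 0,"wz": 0,"tx": 0,"ty": 0,"tz": -3,"claw": 0},
    {"wx": 0,"wy": 0,"wz": 0,"tx": 0,"ty": 0,"tz": -1,"claw": 0},
    {"wx": 0,"wy": 0,"wz": 0,"tx": 0,"ty": 0,"tz": 0,"claw": 0}
  ]
}}

```text
time: 6.57
tool_pos: [608.5, -128.0, 134.2]
tcp_rot: [[0.027, 1.0, -0.016], [0.933, -0.031, -0.359], [-0.359, -0.005, -0.933]]
ft_force: [-0.9, -0.1, -3.8]
finger_gap: 21.4
grasp_force: 53.6
```

```bash
python3 - <<'E'
from m import *
r=pickle.load(open("w3.pkl","rb"))
def W(x,y,z): return (579+.0117*x-y,-13.5+x+.0117*y,18+z)
print("tongue tip end pred",proj(r,[W(-120,-83,41),W(-150,-83,41),W(-120,-83,45),W(-150,-83,45)]))
print("board corner pred",proj(r,[W(-225,-110,18-18),W(-225,110,0)]))
hsv=cv2.cvtColor(r["image"],cv2.COLOR_RGB2HSV).astype(int)
dark=(hsv[...,2]<95)&(hsv[...,1]<60); c=comp(dark,(368,170),5); ys,xs=np.nonzero(c); print("tongue",xs.min(),xs.max(),ys.min(),ys.max(), cv2.boxPoints(cv2.minAreaRect(np.c_[xs,ys].astype(np.float32))))
# fulcrum/plate lip line from top0: dark plate mask near edge profile
o=status.get_obs(); T=o["tool_pos"];R=o["tcp_rot"]; bx=R@[np.cos(.057),np.sin(.057),0]
print(T,"bar yaw",np.degrees(np.arctan2(bx[1],bx[0])),"pitch",np.degrees(np.arcsin(bx[2])),"tip underside",T+bx*150+R[:,2]*26.8)
t=pickle.load(open("top0.pkl","rb")); V=cv2.cvtColor(t["image"],cv2.COLOR_RGB2GRAY).astype(float)
for row in (160,175,190,205):
    p=V[row,322:345]; g=np.diff(p); k=(g*(np.arange(len(g))+322.5)).clip(0).sum()/g.clip(0).sum(); print(row,k,ray(t,[(k,row)],60)[0])
E
```

```text
tongue tip end pred [[377.84806381 154.88856583]
 [376.60346442 185.13184056]
 [378.55434701 157.02893299]
 [377.25598638 187.4887678 ]]
board corner pred [[393.19727974 221.85914988]
 [199.58078847 231.34856763]]
tongue 342 394 152 186 [[340.5608  154.33815]
 [393.99585 151.90929]
 [395.46387 184.20619]
 [342.0288  186.63506]]
[ 608.48248465 -127.98933058  134.2055825 ] bar yaw 84.84717086914102 pitch -21.017424207417783 tip underside [620.64210722   1.85350761  55.39428287]
160 331.92391304347825 [635.98311228  39.34092284  60.        ]
175 332.6046511627907 [595.76988316  38.72886923  60.        ]
190 332.71276595744683 [556.04855077  39.61444826  60.        ]
205 333.1744186046512 [516.74944285  39.57487977  60.        ]
```

{"op": "servo_tool", "data": {
  "commands": [
    {"wx": 0,"wy": 0,"wz": 0,"tx": 0,"ty": 0.57,"tz": -1.2,"claw": 0},
    {"wx": 0,"wy": 0,"wz": 0,"tx": 0,"ty": 0,"tz": -0.5,"claw": 0},
    {"wx": 0,"wy": 0,"wz": 0,"tx": 0,"ty": 0,"tz": 0,"claw": 0}
  ]
}}

```text
time: 6.82
tool_pos: [610.3, -120.4, 119.1]
tcp_rot: [[0.026, 1.0, -0.011], [0.933, -0.028, -0.359], [-0.359, -0.001, -0.933]]
ft_force: [-0.3, 0.7, -4.1]
finger_gap: 21.5
grasp_force: 53.6
```

```bash
cat > b.py <<'E'
from m import *
def bar():
    o=status.get_obs(); T=o["tool_pos"];R=o["tcp_rot"]; bx=R@[np.cos(.057),np.sin(.057),0]; n=-R[:,2]
    def B(p): d=p-np.array([579,-13.5,18]); return np.round([d[0]*.0117+d[1],-d[0]+.0117*d[1],d[2]],1)
    tip=T+bx*150-n*26.8; s=(tip[1]+13.5)/bx[1]
    print(o["time"],"T",B(T),"tip",B(tip),"under@fulc",B(tip-bx*s),"end",B(tip-220*bx),"yaw",round(np.degrees(np.arctan2(bx[1],bx[0])),1),"pitch",round(np.degrees(np.arcsin(bx[2])),2),"f",np.round(o["ft_force"],1),"tq",np.round(o["ft_torque"],2))
if __name__=="__main__":bar()
E
python3 b.py
```

```text
6.8167 T [-106.5  -32.6  101.1] tip [ 23.5 -43.2  22.3] under@fulc [  0.5 -41.4  31.2] end [-181.3  -27.4  101.2] yaw 84.9 pitch -21.01 f [-0.3  0.7 -4.1] tq [ 0.56 -0.06  0.  ]
```

{"op": "servo_tool", "data": {
  "commands": [
    {"wx": 0,"wy": 0,"wz": 0,"tx": 0,"ty": 0,"tz": -0.28,"claw": 0},
    {"wx": 0,"wy": 0,"wz": 0,"tx": 0.09,"ty": 1,"tz": -0.38,"claw": 0},
    {"wx": 0,"wy": 0,"wz": 0,"tx": 0.09,"ty": 1,"tz": -0.38,"claw": 0},
    {"wx": 0,"wy": 0,"wz": 0,"tx": 0,"ty": 0,"tz": 0,"claw": 0}
  ]
}}

```text
time: 7.15
tool_pos: [612.5, -97.4, 108.6]
tcp_rot: [[0.023, 1.0, -0.009], [0.933, -0.025, -0.358], [-0.358, -0.0, -0.934]]
ft_force: [0.7, 0.1, -4.5]
finger_gap: 21.6
grasp_force: 53.6
```

```bash
python3 b.py
```

```text
7.15 T [-83.5 -34.5  90.6] tip [ 46.6 -44.8  12. ] under@fulc [  0.5 -41.4  29.7] end [-158.3  -29.5   90.6] yaw 85.1 pitch -20.94 f [ 0.7  0.1 -4.5] tq [ 0.68 -0.06  0.04]
```

{"op": "servo_tool", "data": {
  "commands": [
    {"wx": 0,"wy": 0,"wz": 0,"tx": 0,"ty": 0,"tz": -0.15,"claw": 0},
    {"wx": 0,"wy": 0,"wz": 0,"tx": 0.05,"ty": 0.6,"tz": -0.23,"claw": 0},
    {"wx": 0,"wy": 0,"wz": 0,"tx": 0.04,"ty": 0.5,"tz": -0.2,"claw": 0},
    {"wx": 0,"wy": 0,"wz": 0,"tx": 0.04,"ty": 0.5,"tz": -0.2,"claw": 0},
    {"wx": 0,"wy": 0,"wz": 0,"tx": 0,"ty": 0,"tz": 0,"claw": 0}
  ]
}}

```text
time: 7.57
tool_pos: [613.5, -83.3, 101.0]
tcp_rot: [[0.025, 1.0, -0.01], [0.933, -0.027, -0.359], [-0.359, -0.001, -0.933]]
ft_force: [-0.5, 0.1, -4.3]
finger_gap: 21.0
grasp_force: 53.6
```

```bash
python3 b.py
```

```text
7.5667 T [-69.4 -35.4  83. ] tip [ 60.7 -45.8   4.2] under@fulc [  0.5 -41.2  27.4] end [-144.1  -30.2   83. ] yaw 85.0 pitch -20.99 f [-0.5  0.1 -4.3] tq [ 0.64 -0.08 -0.01]
```

{"op": "servo_tool", "data": {
  "commands": [
    {"wx": 0,"wy": 0,"wz": 0,"tx": 0,"ty": 0,"tz": -0.13,"claw": 0},
    {"wx": 3.5,"wy": -0.3,"wz": 0,"tx": 0,"ty": -0.31,"tz": -0.44,"claw": 0},
    {"wx": 3.5,"wy": -0.3,"wz": 0,"tx": 0,"ty": -0.31,"tz": -0.45,"claw": 0},
    {"wx": 0,"wy": 0,"wz": 0,"tx": 0,"ty": 0,"tz": 0,"claw": 0}
  ],
  "squeeze": 60
}}

```text
time: 7.9
tool_pos: [613.6, -92.3, 91.1]
tcp_rot: [[0.032, 0.999, 0.0], [0.971, -0.031, -0.239], [-0.239, 0.008, -0.971]]
ft_force: [-0.3, 5.1, 1.0]
finger_gap: 21.3
grasp_force: 58.5
```

```bash
python3 b.py
```

```text
7.9 T [-78.4 -35.5  73.1] tip [ 60.5 -47.2  11.4] under@fulc [  0.5 -42.4  26.2] end [-152.6  -30.2   63.8] yaw 84.8 pitch -13.76 f [-0.3  5.1  1. ] tq [ 1.33 -0.06  0.12]
```

{"op": "servo_tool", "data": {
  "commands": [
    {"wx": 3.4,"wy": -0.3,"wz": 0,"tx": 0,"ty": -0.2,"tz": -0.5,"claw": 0},
    {"wx": 3.4,"wy": -0.3,"wz": 0,"tx": 0,"ty": -0.2,"tz": -0.5,"claw": 0},
    {"wx": 3.4,"wy": -0.3,"wz": 0,"tx": 0,"ty": -0.15,"tz": -0.5,"claw": 0},
    {"wx": 0,"wy": 0,"wz": 0,"tx": 0,"ty": 0,"tz": 0,"claw": 0}
  ]
}}

```text
time: 8.23
tool_pos: [613.5, -99.2, 76.2]
tcp_rot: [[0.036, 0.999, 0.016], [0.997, -0.035, -0.065], [-0.065, 0.018, -0.998]]
ft_force: [-0.2, -2.0, 5.4]
finger_gap: 21.3
grasp_force: 58.5
```

```bash
python3 b.py
```

```text
8.2333 T [-85.3 -35.5  58.2] tip [ 62.1 -48.1  21.9] under@fulc [  0.5 -43.   25.9] end [-156.7  -30.2   35.9] yaw 84.7 pitch -3.65 f [-0.2 -2.   5.4] tq [-0.84 -0.01  0.18]
```

{"op": "servo_tool", "data": {
  "commands": [
    {"wx": 3.3,"wy": -0.3,"wz": 0,"tx": 0,"ty": -0.1,"tz": -0.5,"claw": 0},
    {"wx": 3.3,"wy": -0.3,"wz": 0,"tx": 0,"ty": 0,"tz": -0.5,"claw": 0},
    {"wx": 0,"wy": 0,"wz": 0,"tx": 0,"ty": 0,"tz": 0,"claw": 0},
    {"wx": 0,"wy": 0,"wz": 0,"tx": 0,"ty": 0,"tz": 0,"claw": 0}
  ]
}}

```text
time: 8.57
tool_pos: [613.4, -101.2, 66.5]
tcp_rot: [[0.035, 0.999, 0.025], [0.998, -0.036, 0.043], [0.044, 0.024, -0.999]]
ft_force: [-1.9, -14.8, 6.3]
finger_gap: 21.3
grasp_force: 58.5
```

```bash
python3 b.py
```

```text
8.5667 T [-87.3 -35.5  48.5] tip [ 63.3 -48.2  28.6] under@fulc [  0.5 -43.1  25.7] end [-155.8  -30.5   18.6] yaw 84.7 pitch 2.6 f [ -1.9 -14.8   6.3] tq [-3.55  0.37 -0.04]
```

{"op": "servo_tool", "data": {
  "commands": [
    {"wx": 0,"wy": 0,"wz": 2,"tx": 0.5,"ty": -0.1,"tz": -0.05,"claw": 0},
    {"wx": 0,"wy": 0,"wz": 2,"tx": 0.5,"ty": -0.1,"tz": 0,"claw": 0},
    {"wx": 0,"wy": 0,"wz": 2,"tx": 0.5,"ty": 0,"tz": 0,"claw": 0},
    {"wx": 0,"wy": 0,"wz": 0,"tx": 0,"ty": 0,"tz": 0,"claw": 0}
  ]
}}

```text
time: 8.9
tool_pos: [628.5, -101.3, 66.0]
tcp_rot: [[-0.074, 0.997, 0.019], [0.996, 0.073, 0.046], [0.044, 0.022, -0.999]]
ft_force: [-2.7, -9.0, 6.8]
finger_gap: 21.4
grasp_force: 58.5
```

```bash
python3 b.py
```

```text
8.9 T [-87.2 -50.5  48. ] tip [ 63.8 -46.6  28. ] under@fulc [  0.6 -48.5  25.1] end [-155.9  -53.    18. ] yaw 91.0 pitch 2.6 f [-2.7 -9.   6.8] tq [-1.97  0.93  0.25]
```

{"op": "servo_tool", "data": {
  "commands": [
    {"wx": 0,"wy": 0,"wz": 1.6,"tx": 0.5,"ty": 0,"tz": 0,"claw": 0},
    {"wx": 0,"wy": 0,"wz": 0,"tx": 0,"ty": 0,"tz": 0,"claw": 0},
    {"wx": -0.7,"wy": 0,"wz": 0,"tx": 0,"ty": 0,"tz": 0.1,"claw": 0},
    {"wx": -0.7,"wy": 0,"wz": 0,"tx": 0,"ty": 0,"tz": 0.1,"claw": 0},
    {"wx": 0,"wy": 0,"wz": 0,"tx": 0,"ty": 0,"tz": 0.05,"claw": 0},
    {"wx": 0,"wy": 0,"wz": 0,"tx": 0,"ty": 0,"tz": 0,"claw": 0}
  ]
}}

```text
time: 9.4
tool_pos: [632.7, -100.5, 68.5]
tcp_rot: [[-0.101, 0.995, 0.017], [0.995, 0.1, 0.022], [0.02, 0.019, -1.0]]
ft_force: [-5.4, -6.0, 4.4]
finger_gap: 21.3
grasp_force: 58.5
```

```bash
python3 b.py
```

```text
9.4 T [-86.4 -54.7  50.5] tip [ 63.9 -46.8  26.9] under@fulc [  0.6 -50.3  25.6] end [-155.7  -59.    22.3] yaw 92.5 pitch 1.2 f [-5.4 -6.   4.4] tq [-1.31  1.37  0.35]
```

{"op": "servo_tool", "data": {
  "commands": [
    {"wx": 0,"wy": 0,"wz": 0,"tx": 0,"ty": 0,"tz": 0.05,"claw": 0},
    {"wx": 0,"wy": 0,"wz": 0,"tx": 0,"ty": 0,"tz": 0,"claw": 0.25},
    {"wx": 0,"wy": 0,"wz": 0,"tx": 0,"ty": 0,"tz": 0,"claw": 0.35},
    {"wx": 0,"wy": 0,"wz": 0,"tx": 0,"ty": 0,"tz": 0,"claw": 0.45},
    {"wx": 0,"wy": 0,"wz": 0,"tx": 0,"ty": 0,"tz": 0,"claw": 0.5},
    {"wx": 0,"wy": 0,"wz": 0,"tx": 0,"ty": 0,"tz": 0,"claw": 0.5},
    {"wx": 0,"wy": 0,"wz": 0,"tx": 0,"ty": 0,"tz": 2,"claw": 0.5},
    {"wx": 0,"wy": 0,"wz": 0,"tx": 0,"ty": 0,"tz": 4,"claw": 0.5},
    {"wx": 0,"wy": 0,"wz": 0,"tx": 0,"ty": 0,"tz": 4,"claw": 0.5},
    {"wx": 0,"wy": 0,"wz": 0,"tx": 0,"ty": 0,"tz": 0,"claw": 0.5}
  ]
}}

```text
time: 10.23
tool_pos: [636.9, -99.2, 176.3]
tcp_rot: [[-0.101, 0.995, 0.028], [0.995, 0.1, 0.025], [0.022, 0.03, -0.999]]
ft_force: [1.5, -0.4, -0.1]
finger_gap: 47.0
grasp_force: 0.0
```

```bash
python3 - <<'E'
from m import *
o=status.get_obs(); print(o["time"],o["tool_pos"],o["ft_force"],o["q"],o["finger_gap"])
s=grab("scene","s4"); t=grab("top","t4"); w=grab("wrist","w4")
a=cv2.resize(s["image"][150:270,200:380],(400,267),interpolation=cv2.INTER_CUBIC); b=cv2.resize(t["image"][130:240,260:445],(400,238),interpolation=cv2.INTER_CUBIC)
L=np.vstack([a,b]); c=cv2.resize(w["image"],(400,250)); c=np.vstack([c,np.zeros((L.shape[0]-250,400,3),np.uint8)])
cv2.imwrite("pics/s4.png",np.hstack([L,c])[...,::-1])
E
```

```text
10.2333 [636.86517886 -99.18908202 176.31782317] [ 1.46563255 -0.44914636 -0.14452882] [ 0.499874    0.47385193 -0.57303759  1.71909447  0.26839991  1.00296154
 -0.06065049] 47.00689515261363
```

View pics/s4.png

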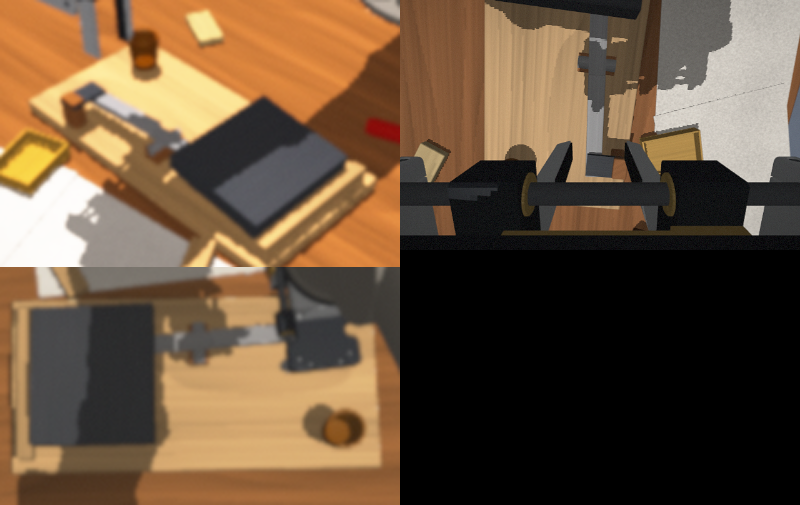

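The picture shows the bar held under the tongue, about (95,95) in the scene crop, with its blade under the raised plate. The plate is in place and the jar untouched. Now the shim.

{"op": "servo_tool", "data": {
  "commands": [
    {"wx": -1.4,"wy": 1.6,"wz": 0,"tx": 0,"ty": 0,"tz": 4,"claw": 0.7},
    {"wx": 0,"wy": 0,"wz": -6.8,"tx": -1.5,"ty": 3.6,"tz": 1,"claw": 0.7},
    {"wx": 0,"wy": 0,"wz": -6.8,"tx": -1.5,"ty": 3.6,"tz": 0,"claw": 0.7},
    {"wx": 0,"wy": 0,"wz": -6.8,"tx": -1.5,"ty": 3.6,"tz": 0,"claw": 0.7},
    {"wx": 0,"wy": 0,"wz": -6.8,"tx": -1.5,"ty": 3.6,"tz": 0,"claw": 0.7},
    {"wx": 0,"wy": 0,"wz": -6.8,"tx": -1.5,"ty": 3.6,"tz": 0,"claw": 0.7},
    {"wx": 0,"wy": 0,"wz": -6.8,"tx": -1.5,"ty": 3.6,"tz": 0,"claw": 0.7},
    {"wx": 0,"wy": 0,"wz": -6.8,"tx": -1.5,"ty": 3.6,"tz": 0,"claw": 0.7},
    {"wx": 0,"wy": 0,"wz": -6.8,"tx": -1.5,"ty": 3.6,"tz": 0,"claw": 0.7},
    {"wx": 0,"wy": 0,"wz": -6.8,"tx": -1.5,"ty": 3.6,"tz": 0,"claw": 0.7}
  ]
}}

```text
time: 11.22
tool_pos: [500.6, 217.8, 217.6]
tcp_rot: [[0.812, 0.584, -0.004], [0.584, -0.812, 0.008], [0.001, -0.009, -1.0]]
ft_force: [0.4, 0.5, 0.8]
finger_gap: 66.0
grasp_force: 0.0
```

{"op": "servo_tool", "data": {
  "commands": [
    {"wx": 0,"wy": 0,"wz": -6.8,"tx": -1.5,"ty": 3.6,"tz": 0,"claw": 0.7},
    {"wx": 0,"wy": 0,"wz": -6.8,"tx": -1.5,"ty": 3.6,"tz": 0,"claw": 0.7},
    {"wx": 0,"wy": 0,"wz": -6.8,"tx": -1.5,"ty": 3.6,"tz": -2,"claw": 0.7},
    {"wx": 0,"wy": 0,"wz": 0,"tx": 0,"ty": 0,"tz": -2,"claw": 0.7},
    {"wx": 0,"wy": 0,"wz": 0,"tx": 0,"ty": 0,"tz": 0,"claw": 0.7}
  ]
}}

```text
time: 11.63
tool_pos: [459.5, 313.4, 177.9]
tcp_rot: [[0.952, 0.306, -0.005], [0.306, -0.952, 0.006], [-0.003, -0.007, -1.0]]
ft_force: [-0.6, -0.6, -1.3]
finger_gap: 65.6
grasp_force: 0.0
```

```bash
python3 - <<'E'
from m import *
o=status.get_obs(); print(o["time"],o["tool_pos"],o["q"]); print(np.degrees(np.arctan2(o["tcp_rot"][1,0],o["tcp_rot"][0,0])),o["tcp_rot"][:,2])
r=grab("wrist","w5"); hsv=cv2.cvtColor(r["image"],cv2.COLOR_RGB2HSV).astype(int);H,S,V=[hsv[...,i] for i in range(3)]
u=proj(r,[(445.5,335.5,48),(483,343,8)]).astype(int); print(u,[hsv[b,a] for a,b in u])
wood=(H>10)&(H<28)&(S<140)&(S>50)&(V>110); steel=(S<45)&(V>80)&(V<225)
for m,s,z in [(wood,u[0],48),(steel,u[1],8)]:
    try:
        q,c=rect(r,comp(m,s,6),z); print(q,c)
    except Exception as e: print(e)
cv2.imwrite("pics/w5.png",r["image"][...,::-1])
E
```

```text
11.6333 [459.50959387 313.36150479 177.94997932] [-0.27075006  0.33510406 -0.52960307  1.90031983  0.19486475  0.9577242
 -2.14904613]
17.790108610791854 [-0.00507435  0.00605367 -0.9999688 ]
[[289 207]
 [297 158]] [array([ 17,  99, 144]), array([  0,   0, 118])]
((490.1676025390625, 334.8399353027344), (241.24705505371094, 558.3755493164062), 19.0036678314209) [504.63557613 277.40670244  48.        ]
((480.58538818359375, 342.7234802246094), (52.72943878173828, 29.76791763305664), 13.173576354980469) [481.3097762  342.85916214   8.        ]
```

{"op": "servo_tool", "data": {
  "commands": [
    {"wx": 0,"wy": 0,"wz": -4.6,"tx": -1.7,"ty": 2.05,"tz": -2,"claw": 0.65},
    {"wx": 0,"wy": 0,"wz": 0,"tx": 0,"ty": 0,"tz": -4,"claw": 0.65},
    {"wx": 0,"wy": 0,"wz": 0,"tx": 0,"ty": 0,"tz": -3,"claw": 0.65},
    {"wx": 0,"wy": 0,"wz": 0,"tx": 0,"ty": 0,"tz": 0,"claw": 0.65}
  ],
  "squeeze": 40
}}

```text
time: 12.02
tool_pos: [443.9, 330.3, 87.7]
tcp_rot: [[0.974, 0.224, -0.005], [0.225, -0.974, 0.004], [-0.004, -0.005, -1.0]]
ft_force: [-0.8, -1.2, -0.2]
finger_gap: 61.0
grasp_force: 0.0
```

```bash
python3 - <<'E'
from m import *
o=status.get_obs(); print(o["time"],o["tool_pos"]); print(np.degrees(np.arctan2(o["tcp_rot"][1,0],o["tcp_rot"][0,0])),o["tcp_rot"][:,2])
E
```

```text
12.0167 [443.93537481 330.33803742  87.68719086]
12.974720025888494 [-0.00473081  0.00421681 -0.99997992]
```

{"op": "servo_tool", "data": {
  "commands": [
    {"wx": 0,"wy": 0,"wz": 0,"tx": -0.15,"ty": 0.35,"tz": -2,"claw": 0.65},
    {"wx": 0,"wy": 0,"wz": 0,"tx": 0,"ty": 0,"tz": -2,"claw": 0.6},
    {"wx": 0,"wy": 0,"wz": 0,"tx": 0,"ty": 0,"tz": -1.1,"claw": 0.55},
    {"wx": 0,"wy": 0,"wz": 0,"tx": 0,"ty": 0,"tz": 0,"claw": 0.45},
    {"wx": 0,"wy": 0,"wz": 0,"tx": 0,"ty": 0,"tz": 0,"claw": 0.35},
    {"wx": 0,"wy": 0,"wz": 0,"tx": 0,"ty": 0,"tz": 0,"claw": 0.2},
    {"wx": 0,"wy": 0,"wz": 0,"tx": 0,"ty": 0,"tz": 0,"claw": 0.2},
    {"wx": 0,"wy": 0,"wz": 0,"tx": 0,"ty": 0,"tz": 0,"claw": 0.2}
  ]
}}

```text
time: 12.68
tool_pos: [444.7, 337.0, 42.5]
tcp_rot: [[0.975, 0.224, 0.002], [0.224, -0.974, 0.009], [0.005, -0.009, -1.0]]
ft_force: [-0.2, -1.8, 7.7]
finger_gap: 29.7
grasp_force: 39.7
```

{"op": "servo_tool", "data": {
  "commands": [
    {"wx": 0,"wy": 0,"wz": 0,"tx": 0,"ty": 0,"tz": 2,"claw": 0.2},
    {"wx": 0,"wy": 0,"wz": 0,"tx": 0,"ty": 0,"tz": 4,"claw": 0.2},
    {"wx": 0,"wy": 0,"wz": 0,"tx": 0,"ty": 0,"tz": 4,"claw": 0.2},
    {"wx": 0,"wy": 0,"wz": 0,"tx": 0,"ty": 0,"tz": 2,"claw": 0.2}
  ]
}}

```text
time: 13.02
tool_pos: [444.7, 338.1, 166.1]
tcp_rot: [[0.974, 0.225, 0.004], [0.225, -0.974, 0.012], [0.007, -0.01, -1.0]]
ft_force: [0.6, 1.5, -1.8]
finger_gap: 29.6
grasp_force: 39.7
```

{"op": "servo_tool", "data": {
  "commands": [
    {"wx": 0,"wy": 0,"wz": 7,"tx": 1.2,"ty": -3.6,"tz": 0,"claw": 0.2},
    {"wx": 0,"wy": 0,"wz": 7,"tx": 1.2,"ty": -3.6,"tz": 0,"claw": 0.2},
    {"wx": 0,"wy": 0,"wz": 7,"tx": 1.2,"ty": -3.6,"tz": 0,"claw": 0.2},
    {"wx": 0,"wy": 0,"wz": 7,"tx": 1.2,"ty": -3.6,"tz": 0,"claw": 0.2},
    {"wx": 0,"wy": 0,"wz": 7,"tx": 1.2,"ty": -3.6,"tz": 0,"claw": 0.2},
    {"wx": 0,"wy": 0,"wz": 7,"tx": 1.2,"ty": -3.6,"tz": 0,"claw": 0.2},
    {"wx": 0,"wy": 0,"wz": 7,"tx": 1.2,"ty": -3.6,"tz": 0,"claw": 0.2},
    {"wx": 0,"wy": 0,"wz": 7,"tx": 1.2,"ty": -3.6,"tz": 0,"claw": 0.2},
    {"wx": 0,"wy": 0,"wz": 7,"tx": 1.2,"ty": -3.6,"tz": 0,"claw": 0.2},
    {"wx": 0,"wy": 0,"wz": 7,"tx": 1.2,"ty": -3.6,"tz": 0,"claw": 0.2}
  ]
}}

```text
time: 13.85
tool_pos: [557.5, -2.2, 162.1]
tcp_rot: [[0.191, 0.981, -0.007], [0.982, -0.191, 0.004], [0.003, -0.007, -1.0]]
ft_force: [0.7, 0.5, -0.7]
finger_gap: 29.5
grasp_force: 39.7
```

{"op": "servo_tool", "data": {
  "commands": [
    {"wx": 0,"wy": 0,"wz": 6.3,"tx": 0.6,"ty": -1,"tz": 0,"claw": 0.2},
    {"wx": 0,"wy": 0,"wz": 0,"tx": 0,"ty": 0,"tz": 0,"claw": 0.2},
    {"wx": 0,"wy": 0,"wz": 0,"tx": 0,"ty": 0,"tz": 0,"claw": 0.2}
  ]
}}

```text
time: 14.1
tool_pos: [563.2, -10.8, 161.5]
tcp_rot: [[0.092, 0.996, -0.008], [0.996, -0.092, 0.004], [0.003, -0.008, -1.0]]
ft_force: [-0.7, 2.0, -1.1]
finger_gap: 30.1
grasp_force: 39.7
```

```bash
python3 - <<'E'
from m import *
o=status.get_obs(); T=o["tool_pos"];R=o["tcp_rot"];print(o["time"],T,o["ft_force"],o["finger_gap"]); print(np.degrees(np.arctan2(R[1,0],R[0,0])),R[:,2])
r=grab("wrist","w6"); hsv=cv2.cvtColor(r["image"],cv2.COLOR_RGB2HSV).astype(int)
# expected strip in tool frame: top at 34.5 below TCP, x 10..62
P=[T+R@[x,y,34.5] for x,y in [(36,0),(62,-15),(62,15),(11,15),(11,-15)]]; u=proj(r,P); print(u)
s=u[0].astype(int); m=(hsv[...,1]<45)&(hsv[...,2]>50)&(hsv[...,2]<235)
ct=cv2.findContours(comp(m,s,5).astype(np.uint8),0,1)[0]; ct=max(ct,key=len)[:,0,:]
p=rayplane(r,ct,T+34.5*R[:,2],R[:,2]); q=((p-T)@R)[:,:2].astype(np.float32); print(cv2.minAreaRect(q))
cv2.imwrite("pics/w6.png",r["image"][...,::-1])
E
```

```text
14.1 [563.15179169 -10.78744889 161.54834542] [-0.66643468  2.02593689 -1.08440869] 30.12275681489076
84.71253601246545 [-0.00781134  0.00386331 -0.99996203]
[[316.69607168 176.3220441 ]
 [289.36322967 129.46002463]
 [343.96150223 129.44155455]
 [342.42041857 218.73163253]
 [291.03174274 218.75071921]]
((36.67708206176758, 1.071793556213379), (53.50612258911133, 30.34100341796875), 1.238979697227478)
```

{"op": "servo_tool", "data": {
  "commands": [
    {"wx": -0.2,"wy": -0.4,"wz": 5.8,"tx": 0,"ty": -2,"tz": -1,"claw": 0.2},
    {"wx": 0,"wy": 0,"wz": 0,"tx": 0,"ty": 0,"tz": -4,"claw": 0.2},
    {"wx": 0,"wy": 0,"wz": 0,"tx": 0,"ty": 0,"tz": -3,"claw": 0.2},
    {"wx": 0,"wy": 0,"wz": 0,"tx": 0,"ty": 0,"tz": 0,"claw": 0.2},
    {"wx": 0,"wy": 0,"wz": 0,"tx": 0,"ty": 0,"tz": 0,"claw": 0.2}
  ]
}}

```text
time: 14.57
tool_pos: [562.3, -28.6, 81.0]
tcp_rot: [[-0.013, 1.0, -0.004], [1.0, 0.013, 0.0], [0.0, -0.004, -1.0]]
ft_force: [1.0, 0.0, -0.8]
finger_gap: 30.1
grasp_force: 39.7
```

```bash
cat > s.py <<'E'
from m import *
o=status.get_obs(); T=o["tool_pos"];R=o["tcp_rot"]
n=T+R@[63,1.6,42.5]; b=T+R@[0,0,42.5]
print(o["time"],T.round(1),"f",o["ft_force"].round(1),"yaw",np.degrees(np.arctan2(R[1,0],R[0,0])).round(1)-1.2,"nose",n.round(1),"rear",b.round(1))
E
python3 s.py
```

```text
14.5667 [562.3 -28.6  81. ] f [ 1.   0.  -0.8] yaw 89.6 nose [562.9  34.4  38.5] rear [562.1 -28.6  38.5]
```

{"op": "servo_tool", "data": {
  "commands": [
    {"wx": 0,"wy": 0,"wz": 0,"tx": 0,"ty": -0.2,"tz": -1.2,"claw": 0.2},
    {"wx": 0,"wy": 0,"wz": 0,"tx": 0,"ty": 0,"tz": -0.7,"claw": 0.2},
    {"wx": 0,"wy": 0,"wz": 0,"tx": 0,"ty": 0,"tz": 0,"claw": 0.2},
    {"wx": 0,"wy": 0,"wz": 0,"tx": 0,"ty": 0,"tz": 0,"claw": 0.2}
  ]
}}

```text
time: 14.9
tool_pos: [563.3, -32.2, 62.5]
tcp_rot: [[-0.013, 1.0, -0.001], [1.0, 0.013, -0.001], [-0.001, -0.001, -1.0]]
ft_force: [-0.7, -0.3, -1.3]
finger_gap: 29.9
grasp_force: 39.7
```

```bash
python3 s.py
```

```text
14.9 [563.3 -32.2  62.5] f [-0.7 -0.3 -1.3] yaw 89.5 nose [564.   30.8  19.9] rear [563.2 -32.2  20. ]
```

{"op": "servo_tool", "data": {
  "commands": [
    {"wx": 0,"wy": 0,"wz": 0,"tx": 0,"ty": 0.5,"tz": -0.1,"claw": 0.2},
    {"wx": 0,"wy": 0,"wz": 0,"tx": 0,"ty": 1,"tz": 0,"claw": 0.2},
    {"wx": 0,"wy": 0,"wz": 0,"tx": 0,"ty": 1,"tz": 0,"claw": 0.2},
    {"wx": 0,"wy": 0,"wz": 0,"tx": 0,"ty": 1,"tz": 0,"claw": 0.2},
    {"wx": 0,"wy": 0,"wz": 0,"tx": 0,"ty": 0.8,"tz": 0,"claw": 0.2},
    {"wx": 0,"wy": 0,"wz": 0,"tx": 0,"ty": 0,"tz": 0,"claw": 0.2}
  ]
}}

```text
time: 15.4
tool_pos: [563.2, 13.5, 61.3]
tcp_rot: [[-0.015, 1.0, -0.001], [1.0, 0.015, 0.0], [0.0, -0.001, -1.0]]
ft_force: [0.8, 1.2, -1.9]
finger_gap: 29.9
grasp_force: 39.7
```

```bash
python3 s.py
```

```text
15.4 [563.2  13.5  61.3] f [ 0.8  1.2 -1.9] yaw 89.7 nose [563.8  76.5  18.9] rear [563.1  13.5  18.8]
```

{"op": "servo_tool", "data": {
  "commands": [
    {"wx": 0,"wy": 0,"wz": 0,"tx": 0,"ty": 0.5,"tz": 0,"claw": 0.2},
    {"wx": 0,"wy": 0,"wz": 0,"tx": 0,"ty": 0.5,"tz": 0,"claw": 0.2},
    {"wx": 0,"wy": 0,"wz": 0,"tx": 0,"ty": 0.15,"tz": 0,"claw": 0.2},
    {"wx": 0,"wy": 0,"wz": 0,"tx": 0,"ty": 0,"tz": 0,"claw": 0.2}
  ]
}}

```text
time: 15.73
tool_pos: [563.1, 22.5, 61.1]
tcp_rot: [[-0.013, 1.0, -0.001], [1.0, 0.013, -0.0], [-0.0, -0.001, -1.0]]
ft_force: [-1.0, -0.6, -2.0]
finger_gap: 30.0
grasp_force: 39.7
```

{"op": "servo_tool", "data": {
  "commands": [
    {"wx": 0,"wy": 0,"wz": 0,"tx": 0,"ty": 0.1,"tz": 0,"claw": 0.2},
    {"wx": 0,"wy": 0,"wz": 0,"tx": 0,"ty": 0.1,"tz": 0,"claw": 0.2}
  ]
}}

```text
time: 15.9
tool_pos: [563.1, 23.8, 61.0]
tcp_rot: [[-0.012, 1.0, -0.001], [1.0, 0.012, -0.001], [-0.001, -0.001, -1.0]]
ft_force: [0.0, 0.9, -1.7]
finger_gap: 29.8
grasp_force: 39.7
```

```bash
python3 s.py
```

```text
15.9 [563.1  23.8  61. ] f [ 0.   0.9 -1.7] yaw 89.5 nose [563.9  86.8  18.5] rear [563.1  23.8  18.5]
```

{"op": "servo_tool", "data": {
  "commands": [
    {"wx": 0,"wy": 0,"wz": 0,"tx": 0,"ty": 0.1,"tz": 0,"claw": 0.2},
    {"wx": 0,"wy": 0,"wz": 0,"tx": 0,"ty": 0.1,"tz": 0,"claw": 0.2},
    {"wx": 0,"wy": 0,"wz": 0,"tx": 0,"ty": 0.1,"tz": 0,"claw": 0.2}
  ]
}}

```text
time: 16.15
tool_pos: [563.2, 27.1, 61.1]
tcp_rot: [[-0.012, 1.0, -0.001], [1.0, 0.012, -0.0], [-0.0, -0.001, -1.0]]
ft_force: [-0.1, 0.4, -2.0]
finger_gap: 29.4
grasp_force: 39.7
```

{"op": "servo_tool", "data": {
  "commands": [
    {"wx": 0,"wy": 0,"wz": 0,"tx": 0,"ty": 0.1,"tz": 0,"claw": 0.2},
    {"wx": 0,"wy": 0,"wz": 0,"tx": 0,"ty": 0,"tz": 0,"claw": 0.2}
  ]
}}

```text
time: 16.32
tool_pos: [563.1, 28.4, 61.1]
tcp_rot: [[-0.013, 1.0, -0.001], [1.0, 0.013, -0.0], [-0.0, -0.001, -1.0]]
ft_force: [-0.9, 0.2, -1.8]
finger_gap: 30.2
grasp_force: 39.7
```

{"op": "servo_tool", "data": {
  "commands": [
    {"wx": 0,"wy": 0,"wz": 0,"tx": 0,"ty": 0.1,"tz": 0,"claw": 0.2},
    {"wx": 0,"wy": 0,"wz": 0,"tx": 0,"ty": 0,"tz": 0,"claw": 0.2}
  ]
}}

```text
time: 16.48
tool_pos: [563.1, 29.3, 61.1]
tcp_rot: [[-0.013, 1.0, -0.001], [1.0, 0.013, -0.0], [-0.0, -0.001, -1.0]]
ft_force: [-0.8, -0.2, -2.1]
finger_gap: 29.8
grasp_force: 39.7
```

{"op": "servo_tool", "data": {
  "commands": [
    {"wx": 0,"wy": 0,"wz": 0,"tx": 0,"ty": 0.1,"tz": 0,"claw": 0.2},
    {"wx": 0,"wy": 0,"wz": 0,"tx": 0,"ty": 0,"tz": 0,"claw": 0.2}
  ]
}}

```text
time: 16.65
tool_pos: [563.1, 30.3, 61.1]
tcp_rot: [[-0.013, 1.0, -0.001], [1.0, 0.013, -0.0], [-0.0, -0.001, -1.0]]
ft_force: [1.0, 0.5, -1.5]
finger_gap: 29.6
grasp_force: 39.7
```

{"op": "servo_tool", "data": {
  "commands": [
    {"wx": 0,"wy": 0,"wz": 0,"tx": 0,"ty": 0.1,"tz": 0,"claw": 0.2},
    {"wx": 0,"wy": 0,"wz": 0,"tx": 0,"ty": 0,"tz": 0,"claw": 0.2}
  ]
}}

```text
time: 16.82
tool_pos: [563.1, 31.3, 61.0]
tcp_rot: [[-0.013, 1.0, -0.001], [1.0, 0.013, -0.0], [-0.0, -0.001, -1.0]]
ft_force: [-0.3, 0.9, -1.2]
finger_gap: 30.1
grasp_force: 39.8
```

{"op": "servo_tool", "data": {
  "commands": [
    {"wx": 0,"wy": 0,"wz": 0,"tx": 0,"ty": 0.1,"tz": 0,"claw": 0.2},
    {"wx": 0,"wy": 0,"wz": 0,"tx": 0,"ty": 0,"tz": 0,"claw": 0.2}
  ]
}}

```text
time: 16.98
tool_pos: [563.1, 31.5, 61.0]
tcp_rot: [[-0.012, 1.0, -0.002], [1.0, 0.012, -0.001], [-0.001, -0.002, -1.0]]
ft_force: [-0.1, -4.7, -1.2]
finger_gap: 29.6
grasp_force: 40.5
```

{"op": "servo_tool", "data": {
  "commands": [
    {"wx": 0,"wy": 0,"wz": 0,"tx": 0,"ty": 0.1,"tz": 0,"claw": 0.2},
    {"wx": 0,"wy": 0,"wz": 0,"tx": 0,"ty": 0,"tz": 0,"claw": 0.2}
  ]
}}

```text
time: 17.15
tool_pos: [563.1, 31.7, 61.0]
tcp_rot: [[-0.011, 1.0, -0.002], [1.0, 0.011, -0.002], [-0.002, -0.002, -1.0]]
ft_force: [-0.1, -8.5, -0.8]
finger_gap: 29.7
grasp_force: 41.1
```

{"op": "servo_tool", "data": {
  "commands": [
    {"wx": 0,"wy": 0,"wz": 0,"tx": 0,"ty": 0.1,"tz": 0,"claw": 0.2},
    {"wx": 0,"wy": 0,"wz": 0,"tx": 0,"ty": 0,"tz": 0,"claw": 0.2}
  ]
}}

```text
time: 17.32
tool_pos: [563.0, 31.9, 61.0]
tcp_rot: [[-0.011, 1.0, -0.002], [1.0, 0.011, -0.003], [-0.003, -0.002, -1.0]]
ft_force: [0.6, -10.9, 0.9]
finger_gap: 30.0
grasp_force: 41.6
```

{"op": "servo_tool", "data": {
  "commands": [
    {"wx": 0,"wy": 0,"wz": 0,"tx": 0,"ty": 0,"tz": 0,"claw": 0.2},
    {"wx": 0,"wy": 0,"wz": 0,"tx": 0,"ty": 0,"tz": 0,"claw": 0.2},
    {"wx": 0,"wy": 0,"wz": 0,"tx": 0,"ty": 0,"tz": 0,"claw": 0.2},
    {"wx": 0,"wy": 0,"wz": 0,"tx": 0,"ty": 0,"tz": -0.1,"claw": 0.2},
    {"wx": 0,"wy": 0,"wz": 0,"tx": 0,"ty": 0,"tz": 0,"claw": 0.2}
  ]
}}

```text
time: 17.73
tool_pos: [563.4, 32.0, 60.5]
tcp_rot: [[-0.011, 1.0, -0.001], [1.0, 0.011, -0.003], [-0.003, -0.001, -1.0]]
ft_force: [-1.9, -12.8, 9.2]
finger_gap: 29.7
grasp_force: 44.1
```

{"op": "servo_tool", "data": {
  "commands": [
    {"wx": 0,"wy": 0,"wz": 0,"tx": 0,"ty": -0.1,"tz": 0,"claw": 0.2},
    {"wx": 0,"wy": 0,"wz": 0,"tx": 0,"ty": 0,"tz": 0,"claw": 0.38},
    {"wx": 0,"wy": 0,"wz": 0,"tx": 0,"ty": 0,"tz": 0,"claw": 0.45},
    {"wx": 0,"wy": 0,"wz": 0,"tx": 0,"ty": 0,"tz": 0,"claw": 0.45},
    {"wx": 0,"wy": 0,"wz": 0,"tx": 0,"ty": 0,"tz": 0,"claw": 0.45},
    {"wx": 0,"wy": 0,"wz": 0,"tx": 0,"ty": -0.2,"tz": 3,"claw": 0.45},
    {"wx": 0,"wy": 0,"wz": 0,"tx": 0,"ty": 0,"tz": 4,"claw": 0.45},
    {"wx": 0,"wy": 0,"wz": 0,"tx": 0,"ty": 0,"tz": 4,"claw": 0.45}
  ]
}}

```text
time: 18.4
tool_pos: [562.4, 31.6, 170.9]
tcp_rot: [[-0.013, 1.0, -0.003], [1.0, 0.013, 0.0], [0.0, -0.003, -1.0]]
ft_force: [1.3, 0.0, 1.5]
finger_gap: 42.1
grasp_force: 0.0
```

{"op": "servo_tool", "data": {
  "commands": [
    {"wx": 0,"wy": 0,"wz": 0,"tx": 1.8,"ty": -3.3,"tz": 0,"claw": 0.45},
    {"wx": 0,"wy": 0,"wz": 0,"tx": 1.8,"ty": -3.3,"tz": 0,"claw": 0.45},
    {"wx": 0,"wy": 0,"wz": 1.8,"tx": 1.8,"ty": -3.3,"tz": 0,"claw": 0.45},
    {"wx": 0,"wy": 0,"wz": 0,"tx": 1.6,"ty": -3.2,"tz": 0,"claw": 0.45},
    {"wx": 0,"wy": 0,"wz": 0,"tx": 0,"ty": 0,"tz": 0,"claw": 0.45},
    {"wx": 0,"wy": 0,"wz": 0,"tx": 0,"ty": 0,"tz": 0,"claw": 0.45}
  ]
}}

```text
time: 18.9
tool_pos: [633.5, -101.8, 169.6]
tcp_rot: [[-0.041, 0.999, -0.002], [0.999, 0.041, -0.0], [-0.0, -0.002, -1.0]]
ft_force: [1.0, 0.4, -0.6]
finger_gap: 42.2
grasp_force: 0.0
```

```bash
python3 - <<'E'
from m import *
o=status.get_obs(); T=o["tool_pos"];R=o["tcp_rot"];print(o["time"],T,np.degrees(np.arctan2(R[1,0],R[0,0])),R[:,2])
r=grab("wrist","w7"); t=grab("top","t7")
hsv=cv2.cvtColor(r["image"],cv2.COLOR_RGB2HSV).astype(int); m=(hsv[...,1]<45)&(hsv[...,2]>40)
# bar handle rows: scan along predicted centreline
B=lambda x,y,z:(579+.0117*x-y,-13.5+x+.0117*y,18+z)
for xb in (-110,-100,-90,-80,-70,-60,-50,-40,-25):
    yb=-46.8-(63.9-xb)*0.0555; h=26+12+xb*.021
    u=proj(r,[B(xb,yb,h)])[0]; 
    row=int(round(u[1])); a=b=int(u[0])
    while m[row,a] and a>0:a-=1
    while m[row,b] and b<639:b+=1
    p=ray(r,[(a+.5,row),(b-.5,row)],18+h); print(xb,u.round(),a,b,p[:,:2].round(1).tolist(),p[:,0].mean().round(1))
im=np.hstack([cv2.resize(r["image"],(400,250)),cv2.resize(t["image"][130:240,260:436],(400,250),interpolation=cv2.INTER_CUBIC)]); cv2.imwrite("pics/w7.png",im[...,::-1])
E
```

```text
18.9 [ 633.50200551 -101.7694331   169.59411231] 92.33286028005406 [-1.53266667e-03 -1.68926877e-04 -9.99998811e-01]
-110 [317. 230.] 304 331 [[623.9, -124.7], [645.8, -123.8]] 634.8
-100 [317. 219.] 304 331 [[623.6, -115.0], [645.3, -114.1]] 634.4
-90 [317. 207.] 303 330 [[622.4, -104.6], [644.0, -103.8]] 633.2
-80 [317. 195.] 303 330 [[622.1, -94.4], [643.4, -93.6]] 632.8
-70 [317. 183.] 303 330 [[621.8, -84.4], [643.0, -83.6]] 632.4
-60 [316. 171.] 302 330 [[620.7, -74.6], [642.5, -73.7]] 631.6
-50 [316. 159.] 302 330 [[620.4, -64.9], [642.0, -64.1]] 631.2
-40 [316. 146.] 302 330 [[620.1, -54.6], [641.5, -53.8]] 630.8
-25 [316. 126.] 301 329 [[618.9, -39.2], [639.9, -38.4]] 629.4
```

View pics/w7.png

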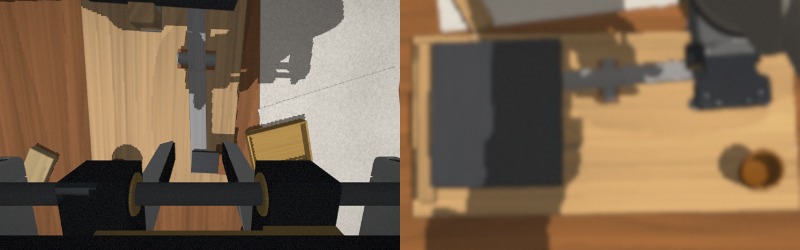

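The wrist view shows the bar still under the tongue at (205,160), and the shim block at (148,15) against the plate's front edge. The top crop shows the plate in place. Going down to regrip the bar.

{"op": "servo_tool", "data": {
  "commands": [
    {"wx": 1.2,"wy": 0,"wz": 1.2,"tx": 0,"ty": 0.1,"tz": -4,"claw": 0.45},
    {"wx": 0,"wy": 0,"wz": 0,"tx": 0,"ty": 0,"tz": -4,"claw": 0.45},
    {"wx": 0,"wy": 0,"wz": 0,"tx": 0,"ty": 0,"tz": -1.5,"claw": 0.45},
    {"wx": 0,"wy": 0,"wz": 0,"tx": 0,"ty": 0,"tz": 0,"claw": 0.45},
    {"wx": 0,"wy": 0,"wz": 0,"tx": 0,"ty": 0,"tz": 0,"claw": 0.45}
  ],
  "squeeze": 60
}}

```text
time: 19.42
tool_pos: [633.2, -97.6, 75.7]
tcp_rot: [[-0.066, 0.998, -0.002], [0.998, 0.066, 0.021], [0.021, -0.001, -1.0]]
ft_force: [0.4, -0.7, 0.9]
finger_gap: 42.1
grasp_force: 0.0
```

{"op": "servo_tool", "data": {
  "commands": [
    {"wx": 0,"wy": 0,"wz": 0,"tx": 0,"ty": -0.3,"tz": -0.7,"claw": 0.45},
    {"wx": 0,"wy": 0,"wz": 0,"tx": 0,"ty": 0,"tz": 0,"claw": 0.3},
    {"wx": 0,"wy": 0,"wz": 0,"tx": 0,"ty": 0,"tz": 0,"claw": 0.1},
    {"wx": 0,"wy": 0,"wz": 0,"tx": 0,"ty": 0,"tz": 0,"claw": 0},
    {"wx": 0,"wy": 0,"wz": 0,"tx": 0,"ty": 0,"tz": 0,"claw": 0},
    {"wx": 0,"wy": 0,"wz": 0,"tx": 0,"ty": 0,"tz": 0,"claw": 0}
  ]
}}

```text
time: 19.92
tool_pos: [633.4, -102.0, 68.8]
tcp_rot: [[-0.065, 0.998, -0.001], [0.998, 0.065, 0.02], [0.02, 0.001, -1.0]]
ft_force: [-1.1, -0.5, 6.1]
finger_gap: 21.2
grasp_force: 60.0
```

```bash
sed -i 's/np.cos(.057),np.sin(.057)/1,0/' b.py; python3 b.py
```

```text
19.9167 T [-87.8 -55.5  50.8] tip [ 62.3 -44.   27. ] under@fulc [  0.6 -48.7  25.8] end [-157.1  -60.8   22.6] yaw 93.7 pitch 1.15 f [-1.1 -0.5  6.1] tq [-0.19  0.35  0.03]
```

{"op": "servo_tool", "data": {
  "commands": [
    {"wx": 0.7,"wy": 0,"wz": 0,"tx": 0,"ty": 0,"tz": -0.12,"claw": 0},
    {"wx": 0.8,"wy": 0,"wz": 0,"tx": 0,"ty": 0,"tz": -0.12,"claw": 0},
    {"wx": 0,"wy": 0,"wz": 0,"tx": 0,"ty": 0,"tz": -0.05,"claw": 0},
    {"wx": 0,"wy": 0,"wz": 0,"tx": 0,"ty": 0,"tz": 0,"claw": 0}
  ]
}}

```text
time: 20.25
tool_pos: [633.7, -102.5, 66.0]
tcp_rot: [[-0.064, 0.998, -0.0], [0.997, 0.064, 0.046], [0.046, 0.003, -0.999]]
ft_force: [-1.1, -2.1, 7.4]
finger_gap: 21.3
grasp_force: 60.0
```

```bash
python3 b.py
```

```text
20.25 T [-88.4 -55.8  48. ] tip [ 62.3 -44.3  28.1] under@fulc [  0.6 -49.   25.2] end [-156.9  -61.    18. ] yaw 93.7 pitch 2.64 f [-1.1 -2.1  7.4] tq [-0.55  0.21  0.12]
```

{"op": "servo_tool", "data": {
  "commands": [
    {"wx": 0,"wy": 0,"wz": -2,"tx": -0.53,"ty": 0,"tz": 0,"claw": 0},
    {"wx": 0,"wy": 0,"wz": -2,"tx": -0.53,"ty": 0,"tz": 0,"claw": 0},
    {"wx": 0,"wy": 0,"wz": -2,"tx": -0.53,"ty": 0,"tz": 0,"claw": 0},
    {"wx": 0,"wy": 0,"wz": -2,"tx": -0.53,"ty": 0,"tz": 0,"claw": 0},
    {"wx": 0,"wy": 0,"wz": -1,"tx": -0.25,"ty": 0,"tz": 0,"claw": 0},
    {"wx": 0,"wy": 0,"wz": 0,"tx": 0,"ty": 0,"tz": 0,"claw": 0}
  ]
}}

```text
time: 20.75
tool_pos: [611.2, -101.9, 66.7]
tcp_rot: [[0.094, 0.996, 0.01], [0.995, -0.094, 0.046], [0.047, 0.006, -0.999]]
ft_force: [6.3, 1.2, 5.4]
finger_gap: 21.4
grasp_force: 60.3
```

```bash
python3 b.py
```

```text
20.75 T [-88.  -33.3  48.7] tip [ 62.6 -45.8  29. ] under@fulc [  0.5 -40.7  26.1] end [-156.5  -27.8   18.7] yaw 84.6 pitch 2.68 f [6.3 1.2 5.4] tq [-0.05 -1.38 -0.54]
```

{"op": "servo_tool", "data": {
  "commands": [
    {"wx": -2,"wy": 0.2,"wz": 0,"tx": 0,"ty": 0.08,"tz": 0.29,"claw": 0},
    {"wx": -2,"wy": 0.2,"wz": 0,"tx": 0,"ty": 0.1,"tz": 0.29,"claw": 0},
    {"wx": -2,"wy": 0.2,"wz": 0,"tx": 0,"ty": 0.1,"tz": 0.29,"claw": 0},
    {"wx": -2,"wy": 0.2,"wz": 0,"tx": 0,"ty": 0.1,"tz": 0.29,"claw": 0},
    {"wx": 0,"wy": 0,"wz": 0,"tx": 0,"ty": 0,"tz": 0,"claw": 0}
  ]
}}

```text
time: 21.17
tool_pos: [610.4, -96.5, 77.9]
tcp_rot: [[0.09, 0.996, -0.006], [0.991, -0.09, -0.095], [-0.095, 0.002, -0.995]]
ft_force: [1.5, -0.4, -0.9]
finger_gap: 21.2
grasp_force: 60.0
```

```bash
python3 b.py
```

```text
21.1667 T [-82.6 -32.4  59.9] tip [ 63.7 -43.9  19. ] under@fulc [  0.5 -39.   25.1] end [-154.6  -26.8   39.9] yaw 84.8 pitch -5.45 f [ 1.5 -0.4 -0.9] tq [ 0.02 -0.39 -0.11]
```

{"op": "servo_tool", "data": {
  "commands": [
    {"wx": -2.3,"wy": 0.2,"wz": 0,"tx": 0,"ty": 0.12,"tz": 0.35,"claw": 0},
    {"wx": -2.3,"wy": 0.2,"wz": 0,"tx": 0,"ty": 0.12,"tz": 0.35,"claw": 0},
    {"wx": 0,"wy": 0,"wz": 0,"tx": 0,"ty": 0,"tz": 0.2,"claw": 0},
    {"wx": 0,"wy": 0,"wz": 0,"tx": 0,"ty": 0,"tz": 0,"claw": 0}
  ]
}}

```text
time: 21.5
tool_pos: [609.4, -94.9, 85.7]
tcp_rot: [[0.089, 0.996, -0.015], [0.981, -0.09, -0.171], [-0.172, 0.0, -0.985]]
ft_force: [-0.5, 1.0, -4.4]
finger_gap: 21.1
grasp_force: 60.0
```

```bash
python3 b.py
```

```text
21.5 T [-81.  -31.3  67.7] tip [ 61.7 -42.6  15.6] under@fulc [  0.4 -37.8  26.3] end [-154.3  -25.5   53.4] yaw 84.8 pitch -9.88 f [-0.5  1.  -4.4] tq [ 0.38 -0.17  0.  ]
```

{"op": "servo_tool", "data": {
  "commands": [
    {"wx": 0,"wy": 0,"wz": 0,"tx": -0.05,"ty": -0.6,"tz": 0.12,"claw": 0},
    {"wx": 0,"wy": 0,"wz": 0,"tx": -0.1,"ty": -1.2,"tz": 0.3,"claw": 0},
    {"wx": 0,"wy": 0,"wz": 0,"tx": -0.15,"ty": -1.8,"tz": 0.5,"claw": 0},
    {"wx": 0,"wy": 0,"wz": 0,"tx": 0,"ty": -1.5,"tz": 1.5,"claw": 0},
    {"wx": 0,"wy": 0,"wz": 0,"tx": 0,"ty": -1,"tz": 4,"claw": 0},
    {"wx": 0,"wy": 0,"wz": 0,"tx": 0,"ty": 0,"tz": 4,"claw": 0},
    {"wx": 0,"wy": 0,"wz": 0,"tx": 0,"ty": 0,"tz": 2,"claw": 0}
  ]
}}

```text
time: 22.08
tool_pos: [606.8, -159.8, 214.2]
tcp_rot: [[0.094, 0.995, -0.013], [0.98, -0.095, -0.173], [-0.173, 0.004, -0.985]]
ft_force: [1.3, 0.2, -3.5]
finger_gap: 21.2
grasp_force: 60.0
```

```bash
python3 b.py
```

```text
22.0833 T [-146.   -29.5  196.2] tip [ -3.4 -41.6 143.8] under@fulc [  0.5 -42.  143.1] end [-219.3  -23.4  181.9] yaw 84.5 pitch -9.98 f [ 1.3  0.2 -3.5] tq [ 0.18 -0.29 -0.01]
```

{"op": "servo_tool", "data": {
  "commands": [
    {"wx": 5,"wy": -0.5,"wz": 0,"tx": 0,"ty": -2,"tz": 0,"claw": 0},
    {"wx": 4.9,"wy": -0.45,"wz": 0,"tx": 0,"ty": -2,"tz": 0,"claw": 0},
    {"wx": 0,"wy": 0,"wz": -6.6,"tx": -1.5,"ty": -2,"tz": 0,"claw": 0},
    {"wx": 0,"wy": 0,"wz": -6.6,"tx": -1.5,"ty": -2,"tz": 0,"claw": 0},
    {"wx": 0,"wy": 0,"wz": -6.6,"tx": -1.5,"ty": -2,"tz": 0,"claw": 0},
    {"wx": 0,"wy": 0,"wz": -6.6,"tx": -1.5,"ty": -2,"tz": 0,"claw": 0},
    {"wx": 0,"wy": 0,"wz": -6.6,"tx": -1.5,"ty": -2,"tz": 0,"claw": 0},
    {"wx": 0,"wy": 0,"wz": -6.6,"tx": -1.5,"ty": -2,"tz": 0,"claw": 0},
    {"wx": 0,"wy": 0,"wz": -6.6,"tx": -1.5,"ty": -2,"tz": 0,"claw": 0},
    {"wx": 0,"wy": 0,"wz": -6.6,"tx": -1.5,"ty": -2,"tz": 0,"claw": 0}
  ]
}}

```text
time: 22.92
tool_pos: [484.0, -359.4, 209.9]
tcp_rot: [[0.853, 0.522, 0.0], [0.522, -0.853, -0.001], [-0.001, 0.001, -1.0]]
ft_force: [0.4, -1.0, -4.3]
finger_gap: 21.0
grasp_force: 60.0
```

{"op": "servo_tool", "data": {
  "commands": [
    {"wx": 0,"wy": 0,"wz": -6.6,"tx": -1,"ty": -2,"tz": -2,"claw": 0},
    {"wx": 0,"wy": 0,"wz": -6.6,"tx": 0,"ty": 0,"tz": -4,"claw": 0},
    {"wx": 0,"wy": 0,"wz": 0,"tx": 0,"ty": 0,"tz": -4,"claw": 0},
    {"wx": 0,"wy": 0,"wz": 0,"tx": 0,"ty": 0,"tz": -3,"claw": 0},
    {"wx": 0,"wy": 0,"wz": 0,"tx": 0,"ty": 0,"tz": 0,"claw": 0}
  ]
}}

```text
time: 23.33
tool_pos: [471.8, -376.3, 74.1]
tcp_rot: [[0.948, 0.319, -0.007], [0.319, -0.948, 0.004], [-0.006, -0.006, -1.0]]
ft_force: [-1.6, 1.2, -4.6]
finger_gap: 21.5
grasp_force: 60.0
```

```bash
python3 b.py
```

```text
23.3333 T [-364.1  102.9   56.1] tip [-314.4  -38.5   28.5] under@fulc [  11.3 -969.8   22.6] end [-387.1  169.2   29.8] yaw 18.6 pitch -0.34 f [-1.6  1.2 -4.6] tq [0.12 0.26 0.04]
```

{"op": "servo_tool", "data": {
  "commands": [
    {"wx": 0,"wy": 0,"wz": 0,"tx": 0,"ty": 0,"tz": -2.5,"claw": 0},
    {"wx": 0,"wy": 0,"wz": 0,"tx": 0,"ty": 0,"tz": -1,"claw": 0},
    {"wx": 0,"wy": 0,"wz": 0,"tx": 0,"ty": 0,"tz": -0.5,"claw": 0},
    {"wx": 0,"wy": 0,"wz": 0,"tx": 0,"ty": 0,"tz": -0.3,"claw": 0},
    {"wx": 0,"wy": 0,"wz": 0,"tx": 0,"ty": 0,"tz": 0,"claw": 0}
  ]
}}

```text
time: 23.75
tool_pos: [476.5, -377.2, 37.7]
tcp_rot: [[0.947, 0.321, 0.0], [0.321, -0.947, -0.002], [-0.0, 0.002, -1.0]]
ft_force: [-0.2, 0.0, -3.0]
finger_gap: 21.4
grasp_force: 60.0
```

{"op": "servo_tool", "data": {
  "commands": [
    {"wx": 0,"wy": 0,"wz": 0,"tx": 0,"ty": 0,"tz": -0.2,"claw": 0},
    {"wx": 0,"wy": 0,"wz": 0,"tx": 0,"ty": 0,"tz": 0,"claw": 0}
  ]
}}

```text
time: 23.92
tool_pos: [476.8, -377.0, 35.7]
tcp_rot: [[0.947, 0.321, 0.001], [0.321, -0.947, -0.002], [-0.0, 0.002, -1.0]]
ft_force: [0.2, -0.4, -5.1]
finger_gap: 21.2
grasp_force: 60.0
```

{"op": "servo_tool", "data": {
  "commands": [
    {"wx": 0,"wy": 0,"wz": 0,"tx": 0,"ty": 0,"tz": -0.5,"claw": 0},
    {"wx": 0,"wy": 0,"wz": 0,"tx": 0,"ty": 0,"tz": -0.2,"claw": 0},
    {"wx": 0,"wy": 0,"wz": 0,"tx": 0,"ty": 0,"tz": 0,"claw": 0}
  ]
}}

```text
time: 24.17
tool_pos: [476.3, -376.5, 27.6]
tcp_rot: [[0.947, 0.321, -0.001], [0.321, -0.947, -0.001], [-0.001, 0.001, -1.0]]
ft_force: [0.9, -1.0, -3.6]
finger_gap: 21.4
grasp_force: 60.0
```

{"op": "servo_tool", "data": {
  "commands": [
    {"wx": 0,"wy": 0,"wz": 0,"tx": 0,"ty": 0,"tz": -0.1,"claw": 0},
    {"wx": 0,"wy": 0,"wz": 0,"tx": 0,"ty": 0,"tz": 0,"claw": 0}
  ]
}}

```text
time: 24.33
tool_pos: [476.4, -376.6, 27.2]
tcp_rot: [[0.947, 0.321, -0.0], [0.321, -0.947, -0.002], [-0.001, 0.001, -1.0]]
ft_force: [-1.9, 0.3, 0.3]
finger_gap: 21.0
grasp_force: 60.0
```

Bar has touched the table. Release, climb, then check.

{"op": "servo_tool", "data": {
  "commands": [
    {"wx": 0,"wy": 0,"wz": 0,"tx": 0,"ty": 0,"tz": 0,"claw": 0.25},
    {"wx": 0,"wy": 0,"wz": 0,"tx": 0,"ty": 0,"tz": 0,"claw": 0.4},
    {"wx": 0,"wy": 0,"wz": 0,"tx": 0,"ty": 0,"tz": 0,"claw": 0.5},
    {"wx": 0,"wy": 0,"wz": 0,"tx": 0,"ty": 0,"tz": 0,"claw": 0.5},
    {"wx": 0,"wy": 0,"wz": 0,"tx": 0,"ty": 0,"tz": 2,"claw": 0.5},
    {"wx": 0,"wy": 0,"wz": 0,"tx": 0,"ty": 0,"tz": 4,"claw": 0.5},
    {"wx": 0,"wy": 0,"wz": 0,"tx": 0,"ty": 0,"tz": 4,"claw": 0.5},
    {"wx": 0,"wy": 0,"wz": 0,"tx": 0,"ty": 0,"tz": 4,"claw": 0.5},
    {"wx": 0,"wy": 0,"wz": 0,"tx": 0,"ty": 0,"tz": 0,"claw": 0.5},
    {"wx": 0,"wy": 0,"wz": 0,"tx": 0,"ty": 0,"tz": 0,"claw": 0.5}
  ]
}}

```text
time: 25.17
tool_pos: [477.5, -377.5, 169.7]
tcp_rot: [[0.947, 0.321, 0.004], [0.321, -0.947, -0.005], [0.002, 0.005, -1.0]]
ft_force: [0.9, 1.0, -0.6]
finger_gap: 47.0
grasp_force: 0.0
```

```bash
python3 - <<'E'
from m import *
o=status.get_obs(); print(o["time"],o["tool_pos"],o["ft_force"],o["finger_gap"])
t=grab("top","t9"); s=grab("scene","s9"); im=t["image"]
hsv=cv2.cvtColor(im,cv2.COLOR_RGB2HSV).astype(int);H,S,V=[hsv[...,i] for i in range(3)]
dark=(V<90)&(S<40); q,c=rect(t,comp(dark,(300,180)),66); print("plate",q)
a=cv2.resize(s["image"][150:270,200:380],(400,267),interpolation=cv2.INTER_CUBIC); b=cv2.resize(im[130:260,260:500],(400,217),interpolation=cv2.INTER_CUBIC)
b=np.vstack([b,np.zeros((50,400,3),np.uint8)]); cv2.imwrite("pics/f.png",np.hstack([a,b])[...,::-1])
E
```

```text
25.1667 [ 477.53706663 -377.50030997  169.65453029] [ 0.86140917  1.03996643 -0.60717565] 46.98037307684259
plate ((586.2739868164062, 117.38180541992188), (164.40025329589844, 145.26760864257812), 0.4303945302963257)
```

View pics/f.png

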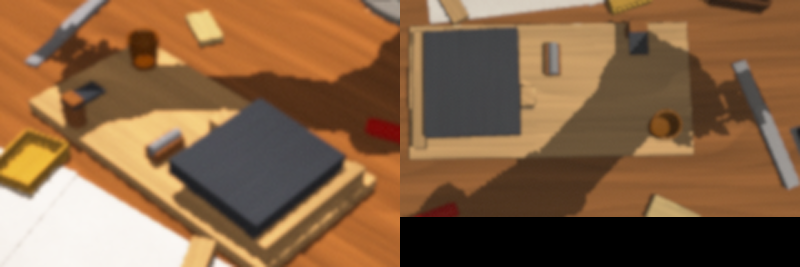

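The final picture shows the plate resting with the shim block at its front edge (528,95). The bar lies flat on the table at (765,120), the jar is in place and the gripper is clear. Handing in.

```bash
python3 -c "
from bench import job
print(job.close_job())"
```

```text
the job is handed in; nothing more can be done
None
```

I handed the job in at about 25 s; no verdict came back. The last picture shows the plate resting with the shim home under its front rail, the bar flat on the table clear of the plate, and the jar where it was.

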